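# Take the depth of a pump casting's blind bore with a depth gauge

## Task

Swing the red-handled toggle clamp over centre so that it locks down on the pump casting in the sloped fixture. Then take the depth gauge out of the wooden tool block, put its rod square into the casting's blind bore with the cross bar flat on the casting's face, push the rod gently down until it bottoms out and hold it there for about a second. Draw it out without disturbing the setting and stand it back in its hole in the tool block, so that the bore's depth can be read from it; leave the clamp locked, the casting in its place and the other things on the bench where they are.

Things in the scene. Friction and masses are not known exactly. Their poses are not given: they have to be found in the camera images.
- bore_mouth (a point): Middle of the mouth of the casting's bore, on its flat top face. z points out along the bore's axis, 30 degrees from vertical, leaning to the robot's side; x runs up the slope, y along the fixture towards the clamp. The bore is blind and 19 mm wide. Four studs, 8 mm thick, stand 26 mm up from the face at x = +-28, y = +-28 mm: the gauge's bar fits between them only along x or y, within 15 degrees.
- casting: Loose aluminium pump casting, 0.95 kg, 80 x 80 mm and 75 mm high, lying on the sloped plate against two low fences. Origin in the middle of its underside, 75 mm below the bore's mouth; same axes. On its +y side is an 18 mm high foot (y = 40 to 74 mm), on which the clamp presses; on its +x side a pipe stub 34 mm long.
- bore_floor (a point): Middle of the bore's flat floor (same axes), 50 to 67 mm below the face: another depth in each casting.
- bore_plug (a joint): Depth of the bore's floor below the casting's face, in m: 0.050 to 0.067. It does not move.
- clamp_pivot (a point): Fixed pivot of the toggle clamp's arm, 38 mm above the sloped plate. z out of the plate (30 degrees from vertical), y along the fixture, away from the casting, x up the slope; the clamp moves in the y-z plane. Its steel base is 86 mm long (y = -13 to 73 mm), reaches up to z = 34 mm and 33 mm to either side.
- clamp_arm (a joint): Angle of the clamp's arm, in rad: 0 open (arm standing up 80 degrees from the plate, its end 80 mm above the pivot), about 1.38 closed on the casting's foot (parallel to the plate, reaching 78 mm in -y). Arm and handle are linked: the arm comes down as the handle goes over.
- clamp_spindle: Sprung, rubber-tipped spindle at the arm's end, 70 mm from the pivot; it presses on the casting's foot with about 11 N when the clamp is locked.
- clamp_handle_end (a point): Free end of the clamp's red handle, on the centre line of its round grip, 20 mm thick, 70 mm long (to this end). In clamp_pivot's axes the end swings, as (y, z) in mm, through (46,131) open, (72,131), (97,118), (114,96), (121,79), (124,67), (128,35) at dead centre, to (129,25) locked: lying along +y, it stays there.
- clamp_grip (a point): Point on the centre line of the red handle, 23 mm from its end. In clamp_pivot's axes it goes, as (y, z) in mm, through (40,109) open, (60,111), (80,102), (94,85), (99,72), (101,62), (106,36) at dead centre, to (106,28) locked. Closed fingers can push it over from the arm's side, ending from above; it takes 3 to 8 N.
- gauge_handle (a point): Middle of the gauge's blue handle, 24 mm thick, 58 mm long; z points up the gauge, x along its bar. 29 to 35 mm below is a black flange 36 mm wide; under it a steel rod 10 mm thick, its tip 165 mm below this point. The gauge weighs 0.22 kg and starts upright in the tool block, rod in the hole, bar on the block's top, held by the rod's friction in the bar.
- rod_tip (a point): Lower end of the gauge's rod (same axes).
- stop_face (a point): Middle of the underside of the gauge's cross bar (its stop), where the rod comes out (same axes). The steel bar is 72 mm long (x), 24 mm wide (y) and 16 mm thick, with a brass thumb screw reaching to y = 26 mm. The rod slides through it against a friction of about 5 N and stays where it is left.
- gauge: The gauge as a whole; its origin is the middle of the bar's underside.
- gauge_rod (a joint): The gauge's setting, in m: how far the rod's tip stands out below the bar's underside. 0.032 to 0.042 at the start, so shorter than any bore; it grows as the rod is pushed down through the bar.
- rack_hole (a point): Mouth of the gauge's hole, in the middle of the flat top of the wooden tool block, 100 mm above the bench; z up. The block is 90 mm (x) by 210 mm (y); the hole is 19 mm wide and 88 mm deep. Screwdrivers and a file stand fixed in the block 63 to 95 mm to either side in y, up to 185 mm above the bench. The gauge's bar lies roughly along x.
- jig: Sloped steel fixture fixed to the bench, 190 x 300 mm; origin in the middle of its underside, y along its length, x up the slope. The sloped plate is 150 mm (up the slope) x 300 mm; its middle is 85 mm, its upper edge 122 mm above the bench. It stands left or right of the robot's middle, the tool block on the other side.
- mug_centre (a point): Middle of a white mug, 82 mm wide, 95 mm high, to be left alone.
- can_centre (a point): Middle of an oil can, 60 mm wide, 170 mm high, to be left alone.
- hammer_grip (a point): Grip of a hammer, 260 mm long, lying on the bench, to be left alone.
- wrench_grip (a point): Grip of a wrench, 190 mm long, lying on the bench, to be left alone.
Not all that is in view belongs to the job. Leave any pink look-alike of the gauge alone.

How it is judged (in metres and radians):
On the way, in this order (a step that is already met when the one before it is completed fails the run):
1. the clamp is locked over centre with its spindle pressing on the casting (z of clamp_handle_end in the frame of clamp_pivot below 0.031 m and contact force between clamp_spindle and casting above 4 N), for 0.2 s.
2. the gauge's rod stands on the floor of the bore, its bar flat on the casting's face, held so for 0.8 s (all of step 1 and distance between rod_tip and bore_floor below 0.0075 m and z of rod_tip in the frame of bore_floor between -0.003 and 0.0015 m and z of stop_face in the frame of bore_mouth between -0.002 and 0.002 m and angle between the z axis of stop_face and the z axis of bore_mouth, either way round below 0.08 rad), for 0.8 s.
At the end, for the whole second after the job is handed in: Clamp still locked over centre (handle end under 31 mm above the pivot, over 4 N on the casting); gauge released, still and upright (0.12 rad) in its hole, bar within 9 mm of the hole's middle and 4 mm of the block's top; its setting agrees with the bore's depth to 2 mm (all of step 1 and horizontal distance between stop_face and rack_hole below 0.009 m and z of stop_face in the frame of rack_hole between -0.003 and 0.004 m and angle between stop_face's own z axis and vertical below 0.12 rad and linear speed of gauge below 0.02 m/s and ((value of joint bore_plug between 0.04895 and 0.05105 m and value of joint gauge_rod between 0.047 and 0.053 m) or (value of joint bore_plug between 0.05095 and 0.05305 m and value of joint gauge_rod between 0.049 and 0.055 m) or (value of joint bore_plug between 0.05295 and 0.05505 m and value of joint gauge_rod between 0.051 and 0.057 m) or (value of joint bore_plug between 0.05495 and 0.05705 m and value of joint gauge_rod between 0.053 and 0.059 m) or (value of joint bore_plug between 0.05695 and 0.05905 m and value of joint gauge_rod between 0.055 and 0.061 m) or (value of joint bore_plug between 0.05895 and 0.06105 m and value of joint gauge_rod between 0.057 and 0.063 m) or (value of joint bore_plug between 0.06095 and 0.06305 m and value of joint gauge_rod between 0.059 and 0.065 m) or (value of joint bore_plug between 0.06295 and 0.06505 m and value of joint gauge_rod between 0.061 and 0.067 m) or (value of joint bore_plug between 0.06495 and 0.06705 m and value of joint gauge_rod between 0.063 and 0.069 m))); the robot touches nothing.
It fails at once if the casting is shifted out of its place in the fixture by more than 6 mm (distance of bore_mouth from where it was at the start of the episode above 0.006 m).
It fails at once if the gauge is rammed onto the casting with more than 80 N (contact force between gauge and casting above 80 N).
It fails at once if the mug, the can, the hammer or the wrench is moved by more than 25 mm (distance of any of mug_centre, can_centre, hammer_grip, wrench_grip from where it was at the start of the episode above 0.025 m).
It also fails if it takes over 64 s, if anything falls off the work surface, if the arm or the gripper's body presses on something with over 40 N, if the wrist force passes 120 N, or if a joint passes its speed limit or range.

## Robot

A 6-joint arm with a two-finger parallel gripper is mounted at the origin on the work surface. World frame = base frame: x ahead of the robot, y to its left, z up, the work surface at z = 0. Lengths are in mm, angles in rad, forces in N, time in s.
With the tool pointing down it reaches from about 350 to 875 mm from the base axis. Payload 4.2 kg.
Tool frame: the origin (TCP) lies at the very end of the fingers, on their centre line; the grasp point (between the pads) lies arm.grip_depth behind it (arm.grip_depth is the distance from the TCP to the grasp point, in mm); z points along the fingers, y is the direction in which the jaws open and shut (so a half turn about z gives the same grasp; the last joint's range is limited). The gripper opens to 85 mm and grips with 20 to 120 N. Pads are 22 mm wide; open, the fingers measure 114 mm over their backs; the gripper's body (76 mm by 85 mm) begins 54 mm behind the grasp point. The pads swing forward as they close: fully open they stand 13 mm farther back than shut.
Start: joints at [-0.887, 0.385, 0.008, 0, -1.194, -0.259], TCP at [257.599, -569.423, 231.312] pointing down, gripper open.
Joint ranges: [-3.14, 3.14], [-1.21, 2.06], [-1.07, 1.41], [-3.16, 2.05], [-2.99, -0.16], [-3.1, 3.1]. Speed limits (rad/s): [2.79, 2.79, 3.14, 3.14, 3.14, 3.14].

## Interface

Orientations are given as a unit quaternion [x, y, z, w].
In Python, from bench import arm, optics, workorder gives the robot as it stands. The module is installed in compiled form; this text tells all that it offers.
- The arm moves only by the tool play_rows, never from a script. Its arguments are lists of equal length, an entry for each row: "travel": the shift along the tool's x, y, z in m, a list of three; "rotation": the turn, a rotation vector about the tool's x, y, z in rad, a list of three; "grip": the opening, from 0 (shut) to 1 (fully open). In form: {"travel": [[x, y, z], ...], "rotation": [[rx, ry, rz], ...], "grip": [grip, ...]}. A call has 1 to 12 rows; each row shifts and turns the commanded pose from where the row before left it, along the tool's axes as they then stand; what a row does not reach is not made up. A row lasts 1/12 s, in which the tool goes at most 41.7 mm and 7.16 degrees, less where a joint would pass 70% of its speed; a pose out of reach is approached as far as the arm can. A call is refused whole if a number of a shift passes 0.0417 or a number of a turn 0.125, either way. A call with a gripper value outside its range is refused whole. The fingers move at their own pace and stop on an object; the grip force is fixed at half the most. Time passes only in rows, so rows that do not move let the fingers close. It gives the time, the measured TCP pose, the force and the opening at its end, in the units of the state.
- arm.read_state(): the state, without advancing time (a new reading comes with each control period).
- optics.get_image(name): name is "side" or "top" or "wrist"; returns a dict with "image" (400x640x3 uint8, blue, green, red), "depth" (400x640 float32, mm along the optical axis (not along the pixel's ray), 0 where there is no reading), "camera_matrix" (3x3 intrinsics, pixels), "R" (3x3) and "t" (3): a world point X has camera coordinates R X + t; the wrist camera has in their place "hand_eye" (4x4, takes a point from camera to tool coordinates, whose origin is the TCP and whose axes are the flange's). Camera axes: x right, y down, z forward; pixel columns grow to the right and rows downward; lengths in mm; the calibration is good to about 2 mm. A picture is of the moment at which its call begins: read the wrist's pose just before it.
- workorder.job_done(): hands the job in, once; it reports no verdict.
The state is a dict: "clock": time; "joints": joint angles; "joint_vel": joint speeds; "joint_efforts": joint torques, N m; "position": TCP position; "ee_rot": TCP orientation; "contact_force": force on the tool from outside, world axes, zero at the start; "wrist_torque": the same for the moment, N m; "gripper_width": finger opening in mm.
Only numpy, scipy, OpenCV 4.12 (cv2) and the standard library are available. Lean on these libraries where they do the work, as an engineer would, in place of code of your own. Each camera call takes 0.05 s, during which the arm holds its last target. There are 200 camera calls.

## Working session

There is one attempt and no reset: what is moved stays moved. The work goes in short steps, Python scripts to look and compute and a tool call to move; the robot and the scene stay as the last step left them, time stands still between calls to the robot, and variables do not carry over. Pictures are saved under pics/ and viewed, about 8 in all and at most 12, crops included, and the job is handed in when it is done.

Besides the shell and the picture viewer there is one more tool, called after ">>>" in YAML: its name, and indented under it one key for each argument. play_rows: Moves the arm, as the interface text tells. Its arguments: {"type":"object","properties":{"travel":{"type":"array","items":{"type":"array","items":{"type":"number"}}},"rotation":{"type":"array","items":{"type":"array","items":{"type":"number"}}},"grip":{"type":"array","items":{"type":"number"}}},"required":["travel","rotation","grip"]}

```bash
mkdir -p pics
cat > h.py <<'E'
import numpy as np,cv2,pickle
from scipy.spatial.transform import Rotation as Rt
from bench import arm,optics,workorder
def grab(n):
    s=arm.read_state(); d=optics.get_image(n); d['s']=s
    if n=='wrist':
        T=np.eye(4);T[:3,:3]=Rt.from_quat(s['ee_rot']).as_matrix();T[:3,3]=s['position']
        d['C']=T@np.array(d['hand_eye'])
    else:
        M=np.eye(4);M[:3,:3]=d['R'];M[:3,3]=np.ravel(d['t']);d['C']=np.linalg.inv(M)
    v,u=np.mgrid[0:400,0:640];K=d['camera_matrix'];z=d['depth']
    P=np.stack([(u-K[0,2])/K[0,0]*z,(v-K[1,2])/K[1,1]*z,z],-1)
    d['W']=P@d['C'][:3,:3].T+d['C'][:3,3]; d['W'][z==0]=np.nan
    return d
E
python3 - <<'E'
from h import *
s=arm.read_state();print({k:np.round(v,3) for k,v in s.items()},arm.grip_depth)
for n in ['side','top']:
    d=grab(n);cv2.imwrite(f'pics/{n}0.png',d['image']);pickle.dump(d,open(n+'0.pkl','wb'));print(n,d['C'].round(2).tolist())
E
```

```text
{'clock': np.float64(0.0), 'joints': array([-0.887,  0.386,  0.007, -0.   , -1.194, -0.259]), 'joint_vel': array([-0.   ,  0.002, -0.   ,  0.001, -0.002,  0.001]), 'joint_efforts': array([-0.0000e+00, -3.9229e+01,  1.8840e+01,  4.1860e+00, -5.0000e-03,
       -0.0000e+00]), 'position': array([ 257.327, -568.931,  230.237]), 'ee_rot': array([-0.211,  0.978,  0.001, -0.   ]), 'contact_force': array([-0.131,  1.   , -0.632]), 'wrist_torque': array([ 0.002, -0.012,  0.007]), 'gripper_width': np.float64(85.369)} 18.700000000000003
side [[0.8, -0.31, 0.51, -200.17], [-0.6, -0.4, 0.69, -1056.28], [-0.01, -0.86, -0.5, 951.38], [0.0, 0.0, 0.0, 1.0]]
top [[0.0, -1.0, 0.08, 503.9], [-1.0, -0.0, -0.01, 3.62], [0.01, -0.08, -1.0, 1364.36], [0.0, 0.0, 0.0, 1.0]]
```

View pics/top0.png

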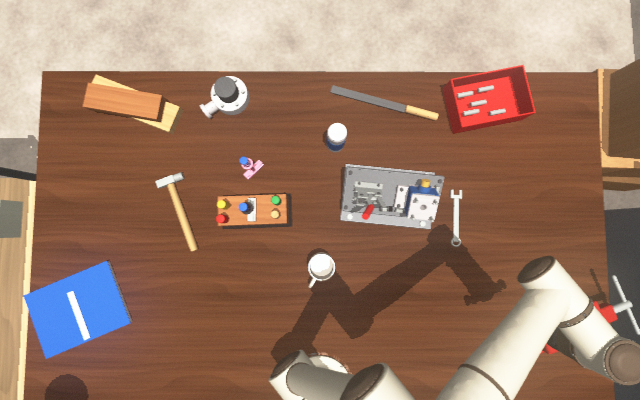

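View pics/side0.png

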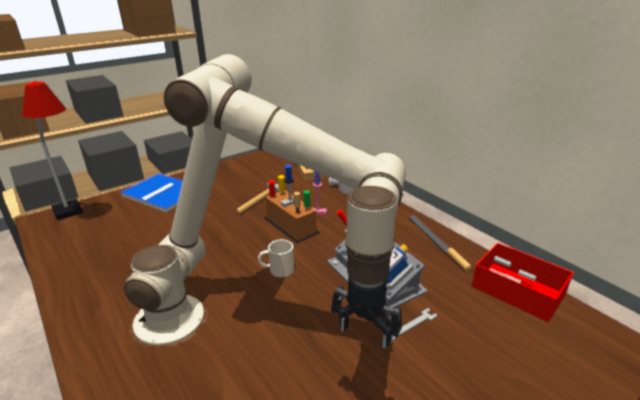

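The top view shows the fixture at about (392,197) and the clamp's red handle at (368,211). The casting is on the right at (425,200). The tool block is at (252,209) with the blue gauge handle at (243,207), and the pink look-alike is at (250,165). I'll measure the fixture and the block next.

Run:
```python
from h import *
d=pickle.load(open('top0.pkl','rb'));im=d['image'];W=d['W']
a=cv2.resize(im[155:240,330:450],None,fx=5,fy=5,interpolation=cv2.INTER_CUBIC)
b=cv2.resize(im[150:235,205:300],None,fx=5,fy=5,interpolation=cv2.INTER_CUBIC)[:425]
cv2.imwrite('pics/c1.png',cv2.resize(np.hstack([a,b]),None,fx=.74,fy=.74))
# jig footprint
roi=W[155:240,330:450];m=np.isfinite(roi[...,2])&(roi[...,2]>35)
pts=roi[m]
# block top
r=W[185:235,205:300];mt=(abs(r[...,2]-100)<5);q=r[mt];print('block',mt.sum(),np.median(q,0),cv2.minAreaRect(q[:,:2].astype(np.float32)))
hsv=cv2.cvtColor(im,cv2.COLOR_BGR2HSV)
bl=(hsv[...,0]>100)&(hsv[...,0]<125)&(hsv[...,1]>120);bl[:185]=0;bl[235:]=0;bl[:,:225]=0;bl[:,265:]=0
p=W[bl];p=p[p[:,2]>150];print('blue',len(p),p.min(0),p.max(0),p.mean(0))
# plane ransac with normal 30deg
rng=np.random.default_rng(0);best=0
for i in range(3000):
    A=pts[rng.choice(len(pts),3,False)];n=np.cross(A[1]-A[0],A[2]-A[0]);l=np.linalg.norm(n)
    if l<100: continue
    n/=l;n*=np.sign(n[2])
    if abs(n[2]-.866)>.06: continue
    k=abs((pts-A[0])@n)<2.5
    if k.sum()>best:best=k.sum();bn,bk=n,k
c=pts[bk].mean(0);n=np.linalg.svd(pts[bk]-c)[2][2];n*=np.sign(n[2]);print(best,len(pts),n,np.degrees(np.arccos(n[2])),c)
yy=np.cross(n,np.array([0,0,1.]));print('horizontal in plane',yy/np.linalg.norm(yy))
h=pts[abs((pts-c)@n)<4];print('plate rect',cv2.minAreaRect(h[:,:2].astype(np.float32)),h.min(0),h.max(0))
red=((hsv[...,0]<8)|(hsv[...,0]>172))&(hsv[...,1]>150);red[:195]=0;red[230:]=0;red[:,:350]=0;red[:,385:]=0
print('red',red.sum(),W[red].round(0)[::4].tolist())
```

```text
block 1252 [565.29750264 193.28000856 101.45969176] ((567.5144653320312, 208.97787475585938), (90.23722839355469, 210.5587921142578), 2.1702094078063965)
blue 58 [557.58372664 196.5691632  253.72653928] [576.65377725 218.0755293  264.55905106] [567.21916709 207.64202346 259.70704248]
1513 4346 [-0.49361315  0.04692828  0.86841453] 29.725082873275074 [ 637.97091768 -193.07502835   97.23216553]
horizontal in plane [ 0.0946442   0.99551116 -0.        ]
plate rect ((618.6416625976562, -225.51463317871094), (300.2062683105469, 131.44195556640625), 84.61170196533203) [ 545.39757107 -379.69055433   47.39066152] [696.3096664  -70.82076974 127.54849918]
red 87 [[579.0, -147.0, 186.0], [576.0, -150.0, 189.0], [572.0, -146.0, 197.0], [569.0, -136.0, 203.0], [569.0, -148.0, 197.0], [566.0, -139.0, 206.0], [563.0, -129.0, 214.0], [563.0, -141.0, 213.0], [560.0, -131.0, 223.0], [560.0, -144.0, 209.0], [556.0, -133.0, 230.0], [554.0, -122.0, 229.0], [554.0, -133.0, 227.0], [551.0, -124.0, 237.0], [551.0, -136.0, 227.0], [548.0, -124.0, 237.0], [548.0, -135.0, 233.0], [545.0, -124.0, 232.0], [542.0, -119.0, 234.0], [542.0, -130.0, 235.0], [540.0, -124.0, 231.0], [537.0, -125.0, 229.0]]
```

View pics/c1.png

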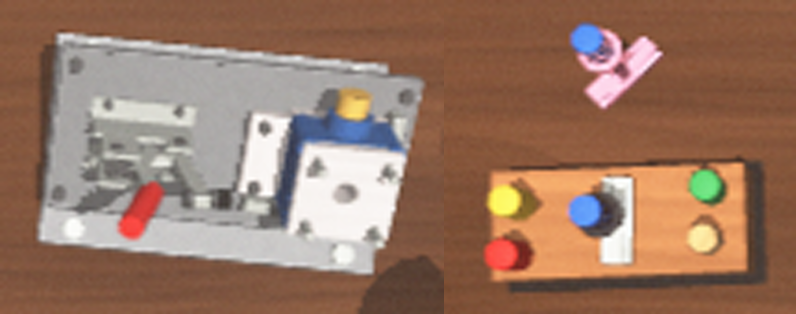

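The left crop shows the bore at full pixel (424,207), with studs around it, the foot and the spindle. The right crop shows two candidates for the gauge. The blue handle with the steel bar at (363,207 in crop; full 243,207), standing in the block, is the real one. The one with the pink bar at (250,165) is the look-alike, so I leave it alone.

Run:
```python
from h import *
d=pickle.load(open('top0.pkl','rb'));W=d['W']
th=np.radians(-5.4);a=np.radians(30)
Y=np.array([-np.sin(th),np.cos(th),0]);H=np.array([np.cos(th),np.sin(th),0])
X=np.cos(a)*H+np.array([0,0,np.sin(a)]);Z=np.cross(X,Y);J=np.stack([X,Y,Z],1)
pts=W[155:240,330:450].reshape(-1,3);pts=pts[np.isfinite(pts[:,2])&(pts[:,2]>35)]
c=np.array([637.97,-193.08,97.23]);L=(pts-c)@J
hh,e=np.histogram(L[:,2],np.arange(-20,140,4));print([(int(x),int(y)) for x,y in zip(e,hh)])
pl=L[abs(L[:,2])<4];print('plate lo/hi',np.percentile(pl,[.5,99.5],axis=0))
f=L[(abs(L[:,2]-75)<5)&(L[:,1]<-40)];print('face',len(f),f.min(0),f.max(0),np.percentile(f,[3,50,97],axis=0).round(1).tolist())
K=d['camera_matrix'];z=d['depth']
# bore pixel ray to face plane
for (u,v) in [(423.8,207.2)]:
    r=d['C'][:3,:3]@np.array([(u-K[0,2])/K[0,0],(v-K[1,2])/K[1,1],1]);o=d['C'][:3,3]
    t=((c+75*Z-o)@Z)/(r@Z);p=o+t*r;print('bore',p,(p-c)@J)
hsv=cv2.cvtColor(d['image'],cv2.COLOR_BGR2HSV)
red=((hsv[...,0]<8)|(hsv[...,0]>172))&(hsv[...,1]>150);red[:195]=0;red[230:]=0;red[:,:350]=0;red[:,385:]=0
R=(W[red]-c)@J;print('red',np.percentile(R,[2,50,98],axis=0).round(1).tolist());np.save('J.npy',J)
m=np.c_[R].round(0);print(m[np.argsort(m[:,2])][::6].tolist())
```

```text
[(-20, 0), (-16, 1), (-12, 30), (-8, 124), (-4, 920), (0, 1063), (4, 192), (8, 39), (12, 89), (16, 154), (20, 113), (24, 52), (28, 38), (32, 46), (36, 36), (40, 42), (44, 79), (48, 73), (52, 75), (56, 70), (60, 58), (64, 70), (68, 104), (72, 364), (76, 221), (80, 30), (84, 16), (88, 17), (92, 8), (96, 22), (100, 23), (104, 16), (108, 28), (112, 24), (116, 14), (120, 7), (124, 3), (128, 7), (132, 5)]
plate lo/hi [[ -93.84214832 -182.65536156   -3.89248275]
 [  55.46775358  115.26395145    3.9436478 ]]
face 596 [ -61.60118364 -159.79446814   70.00053755] [ 23.10410342 -76.90997587  79.98191138] [[-57.6, -157.0, 70.8], [-19.0, -118.6, 75.2], [18.9, -79.6, 79.0]]
bore [ 571.41025843 -308.12526819  151.82560923] [ -20.7125921  -120.79851823   75.        ]
red [[-24.4, 36.5, 111.3], [-12.8, 52.1, 153.7], [-9.5, 65.6, 172.3]]
[[-11.0, 40.0, 108.0], [-12.0, 38.0, 117.0], [-13.0, 38.0, 123.0], [-10.0, 45.0, 131.0], [-10.0, 45.0, 136.0], [-12.0, 56.0, 142.0], [-10.0, 46.0, 148.0], [-17.0, 45.0, 153.0], [-15.0, 49.0, 159.0], [-16.0, 63.0, 165.0], [-18.0, 60.0, 166.0], [-23.0, 59.0, 168.0], [-20.0, 62.0, 169.0], [-16.0, 55.0, 170.0], [-25.0, 62.0, 172.0]]
```

```bash
cat >> h.py <<'E'
J=np.load('J.npy');c0=np.array([637.97,-193.08,97.23])
Rj=np.stack([-J[:,0],J[:,1],-J[:,2]],1)
def jw(l): return c0+J@np.array(l,float)
def wj(p): return (np.array(p)-c0)@J
def plan(wps,grip,start=None):
    """wps: (pos world, R, nrows); rows in tool axes, each relative to the row before"""
    if start is None:
        s=arm.read_state();p=np.array(s['position']);R=Rt.from_quat(s['ee_rot'])
    else: p,R=start
    T=[];O=[]
    for q,Q,n in wps:
        Q=Rt.from_matrix(Q);dv=(R.inv()*Q).as_rotvec();p0=p;R0=R
        for i in range(1,n+1):
            pn=p0+(q-p0)*i/n;Rn=R0*Rt.from_rotvec(dv*i/n)
            T.append(R.inv().apply(pn-p)/1000);O.append((R.inv()*Rn).as_rotvec());p,R=pn,Rn
    T=np.round(T,4)+0.;O=np.round(O,4)+0.
    if abs(T).max()>.0417 or abs(O).max()>.125: print('TOO BIG',abs(T).max(),abs(O).max())
    import json
    for i in range(0,len(T),12): print(json.dumps(dict(travel=T[i:i+12].tolist(),rotation=O[i:i+12].tolist(),grip=[grip]*len(T[i:i+12]))))
    return p,R
E
python3 - <<'E'
from h import *
print(jw([-19.5,9,38]),jw([-20,-119.5,75]))
hov=jw([-20,-80,260]);print(hov)
s=arm.read_state();p=np.array(s['position']);R=Rt.from_quat(s['ee_rot']).as_matrix()
plan([(p+[30,60,120],R,4),(hov,Rj,12)],0)
E
```

```text
[ 603.08874942 -180.74263066  120.38896534] [ 572.14684384 -306.89058922  152.18190528]
[ 483.77464049 -258.86087264  312.39660498]
{"travel": [[-0.013, 0.0106, -0.03], [-0.013, 0.0106, -0.03], [-0.013, 0.0106, -0.03], [-0.013, 0.0106, -0.03], [-0.0235, 0.0122, 0.0032], [-0.0228, 0.0133, 0.004], [-0.022, 0.0143, 0.0048], [-0.0212, 0.0152, 0.0056], [-0.0203, 0.0162, 0.0063], [-0.0193, 0.0171, 0.0069], [-0.0182, 0.018, 0.0075], [-0.0171, 0.0188, 0.0081]], "rotation": [[0.0, 0.0, 0.0], [0.0, 0.0, 0.0], [0.0, 0.0, 0.0], [0.0, 0.0, 0.0], [0.0115, -0.0427, 0.0422], [0.0115, -0.0427, 0.0422], [0.0115, -0.0427, 0.0422], [0.0115, -0.0427, 0.0422], [0.0115, -0.0427, 0.0422], [0.0115, -0.0427, 0.0422], [0.0115, -0.0427, 0.0422], [0.0115, -0.0427, 0.0422]], "grip": [0, 0, 0, 0, 0, 0, 0, 0, 0, 0, 0, 0]}
{"travel": [[-0.016, 0.0196, 0.0086], [-0.0147, 0.0203, 0.009], [-0.0135, 0.021, 0.0094], [-0.0122, 0.0217, 0.0097]], "rotation": [[0.0115, -0.0427, 0.0422], [0.0115, -0.0427, 0.0422], [0.0115, -0.0427, 0.0422], [0.0115, -0.0427, 0.0422]], "grip": [0, 0, 0, 0]}
```

>>> play_rows:
  travel:
    - [-0.013,0.0106,-0.03]
    - [-0.013,0.0106,-0.03]
    - [-0.013,0.0106,-0.03]
    - [-0.013,0.0106,-0.03]
    - [-0.0235,0.0122,0.0032]
    - [-0.0228,0.0133,0.004]
    - [-0.022,0.0143,0.0048]
    - [-0.0212,0.0152,0.0056]
    - [-0.0203,0.0162,0.0063]
    - [-0.0193,0.0171,0.0069]
    - [-0.0182,0.018,0.0075]
    - [-0.0171,0.0188,0.0081]
  rotation:
    - [0.0,0.0,0.0]
    - [0.0,0.0,0.0]
    - [0.0,0.0,0.0]
    - [0.0,0.0,0.0]
    - [0.0115,-0.0427,0.0422]
    - [0.0115,-0.0427,0.0422]
    - [0.0115,-0.0427,0.0422]
    - [0.0115,-0.0427,0.0422]
    - [0.0115,-0.0427,0.0422]
    - [0.0115,-0.0427,0.0422]
    - [0.0115,-0.0427,0.0422]
    - [0.0115,-0.0427,0.0422]
  grip: [0,0,0,0,0,0,0,0,0,0,0,0]

```text
clock: 1.1
position: [418.8, -341.5, 325.5]
ee_rot: [-0.04, 0.984, -0.009, 0.176]
contact_force: [0.2, 0.3, 0.4]
gripper_width: 0.0
```

>>> play_rows:
  travel:
    - [-0.016,0.0196,0.0086]
    - [-0.0147,0.0203,0.009]
    - [-0.0135,0.021,0.0094]
    - [-0.0122,0.0217,0.0097]
    - [0,0,0]
    - [0,0,0]
  rotation:
    - [0.0115,-0.0427,0.0422]
    - [0.0115,-0.0427,0.0422]
    - [0.0115,-0.0427,0.0422]
    - [0.0115,-0.0427,0.0422]
    - [0,0,0]
    - [0,0,0]
  grip: [0,0,0,0,0,0]

```text
clock: 1.6
position: [483.5, -257.8, 312.2]
ee_rot: [0.044, 0.965, -0.013, 0.258]
contact_force: [0.2, -1.3, 0.0]
gripper_width: -0.2
```

Run:
```python
from h import *
d=grab('wrist');pickle.dump(d,open('w1.pkl','wb'));cv2.imwrite('pics/w1.png',d['image'])
s=d['s'];print(s['clock'],wj(s['position']),s['position'],np.array(s['contact_force']).round(1),(Rj.T@Rt.from_quat(s['ee_rot']).as_matrix()).round(3).tolist(),d['hand_eye'])
```

```text
1.6 [-20.45787316 -79.00636727 259.98547594] [ 483.48060941 -257.83501635  312.1550902 ] [ 0.2 -1.3  0. ] [[1.0, 0.004, 0.001], [-0.004, 1.0, 0.0], [-0.001, -0.0, 1.0]] [[-3.02206969e-04 -9.61957170e-01 -2.73200130e-01  7.00196520e+01]
 [ 9.99999674e-01 -8.59997385e-05 -8.03362740e-04 -2.81505349e-01]
 [ 7.49305409e-04 -2.73200283e-01  9.61956882e-01 -1.42705876e+02]
 [ 0.00000000e+00  0.00000000e+00  0.00000000e+00  1.00000000e+00]]
```

View pics/w1.png

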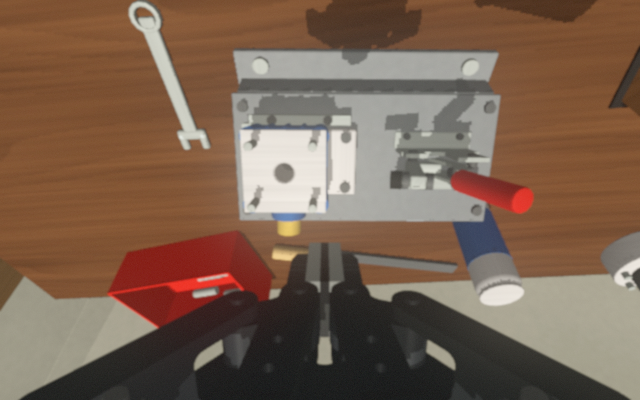

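The wrist view shows the bore at (284,173), the four studs, the foot at (343,160), and the red handle from (455,182) to its end at (521,199).

```bash
cat > bore.py <<'E'
from h import *
def bore(d,guess=(284,173)):
    L=wj(d['W'].reshape(-1,3)).reshape(400,640,3)
    f=(abs(L[...,2]-75)<6)&(abs(L[...,1]+119)<44)&(abs(L[...,0]+20)<44)
    p=L[f];A=np.c_[p[:,0],p[:,1],np.ones(len(p))];k=np.linalg.lstsq(A,p[:,2],rcond=None)[0];res=p[:,2]-A@k
    ok=abs(res)<2;k=np.linalg.lstsq(A[ok],p[ok,2],rcond=None)[0]
    print('face plane z=',k.round(4),'extent',np.percentile(p[ok],[1,99],axis=0).round(1).tolist())
    g=cv2.cvtColor(d['image'],cv2.COLOR_BGR2GRAY);u,v=guess
    r=22;m=(g[v-r:v+r,u-r:u+r]<130).astype(np.uint8);n,l,st,ce=cv2.connectedComponentsWithStats(m)
    i=l[r,r];uv=ce[i]+[u-r,v-r];print('dark',uv,st[i])
    K=d['camera_matrix'];ray=d['C'][:3,:3]@np.array([(uv[0]-K[0,2])/K[0,0],(uv[1]-K[1,2])/K[1,1],1]);o=d['C'][:3,3]
    lo,lr=wj(o),ray@J;N=np.array([-k[0],-k[1],1]);t=(k[2]-lo@N)/(lr@N);b=lo+t*lr;print('bore',b.round(1));return b
E
python3 - <<'E'
from bore import *
d=pickle.load(open('w1.pkl','rb'));bore(d)
L=wj(d['W'].reshape(-1,3)).reshape(400,640,3)
hsv=cv2.cvtColor(d['image'],cv2.COLOR_BGR2HSV)
red=((hsv[...,0]<8)|(hsv[...,0]>172))&(hsv[...,1]>150);red[:160]=0;red[220:]=0;red[:,:445]=0
R=L[red];print('red',np.percentile(R,[2,50,98],axis=0).round(1).tolist());
for z in range(100,180,8):
    q=R[abs(R[:,2]-z)<4]
    if len(q)>5:print(z,len(q),q[:,:2].min(0).round(),q[:,:2].max(0).round())
pl=L[(abs(L[...,2])<5)&(abs(L[...,0])<150)];k=np.linalg.lstsq(np.c_[pl[:,:2],np.ones(len(pl))],pl[:,2],rcond=None)[0];print('plate',k,np.percentile(pl,[.5,99.5],axis=0).round(1).tolist())
# foot
ft=L[(abs(L[...,2]-18)<5)&(L[...,1]>-79)&(L[...,1]<-30)];print('foot',len(ft),np.percentile(ft,[2,98],axis=0).round(1).tolist())
w=(Rj.T@0).tolist() if 0 else None
E
```

```text
face plane z= [-9.000e-04 -2.000e-03  7.431e+01] extent [[-63.5, -157.5, 72.9], [14.4, -78.9, 76.2]]
dark [283.4824039  172.64049811] [   0    0   44   44 1847]
bore [ -24.2 -118.7   74.6]
red [[nan, nan, nan], [nan, nan, nan], [nan, nan, nan]]
108 57 [-31.  31.] [-18.  35.]
116 117 [-33.  32.] [-17.  39.]
124 139 [-33.  34.] [-16.  44.]
132 166 [-33.  36.] [-16.  46.]
140 187 [-34.  40.] [-15.  52.]
148 214 [-34.  42.] [-16.  55.]
156 232 [-34.  44.] [-15.  58.]
164 419 [-34.  47.] [-15.  69.]
172 328 [-33.  49.] [-15.  65.]
plate [-1.83104280e-03  7.02032018e-05 -4.55042687e-01] [[-99.0, -182.0, -3.4], [145.0, 166.3, 4.5]]
foot 2051 [[-75.1, -76.4, 15.2], [9.5, -45.4, 21.8]]
```

Run:
```python
from bore import *
d=pickle.load(open('w1.pkl','rb'))
L=wj(d['W'].reshape(-1,3)).reshape(400,640,3);t=wj(d['s']['position'])
f=L[235:262,295:350].reshape(-1,3)-t;f=f[abs(f[:,2])<40];print('finger rel TCP',np.nanpercentile(f,[1,50,99],axis=0).round(1))
P=np.array([-24.5,10,37.5]);w=14.5
def tip(y,z,off): return jw(P+[0,y-off,z])
s0=jw([-24.5,P[1]+30.4-w-10,37.5+190])
n=lambda *a:(jw(P+[0,a[0]-w+a[2],a[1]]),Rj,a[3])
plan([(s0,Rj,6),(tip(30.4-10,108,w),Rj,5)],0)
print('push')
plan([n(30.4,110,0,2),n(51,114,1,3),n(73,108,3,3),n(89,93,6,3),n(96,80,9,2),n(99,70,11,2),n(106,45,14,4),n(107,35,14.5,3)],0,(tip(30.4-10,108,w),Rt.from_matrix(Rj)))
```

```text
finger rel TCP [[-12.2 -12.1   4.7]
 [-11.5  -0.9  13.1]
 [ -7.2   9.6  22.7]]
{"travel": [[0.0007, 0.016, 0.0055], [0.0008, 0.016, 0.0055], [0.0008, 0.016, 0.0055], [0.0008, 0.016, 0.0055], [0.0008, 0.016, 0.0055], [0.0008, 0.016, 0.0055], [0.0, 0.0, 0.0164], [0.0, 0.0, 0.0164], [0.0, 0.0, 0.0164], [0.0, 0.0, 0.0164], [0.0, 0.0, 0.0164]], "rotation": [[-0.0002, 0.0001, 0.0004], [-0.0002, 0.0001, 0.0004], [-0.0002, 0.0001, 0.0004], [-0.0002, 0.0001, 0.0004], [-0.0002, 0.0001, 0.0004], [-0.0002, 0.0001, 0.0004], [0.0, 0.0, 0.0], [0.0, 0.0, 0.0], [0.0, 0.0, 0.0], [0.0, 0.0, 0.0], [0.0, 0.0, 0.0]], "grip": [0, 0, 0, 0, 0, 0, 0, 0, 0, 0, 0]}
push
{"travel": [[0.0, 0.005, -0.001], [0.0, 0.005, -0.001], [0.0, 0.0072, -0.0013], [0.0, 0.0072, -0.0013], [0.0, 0.0072, -0.0013], [0.0, 0.008, 0.002], [0.0, 0.008, 0.002], [0.0, 0.008, 0.002], [0.0, 0.0063, 0.005], [0.0, 0.0063, 0.005], [0.0, 0.0063, 0.005], [0.0, 0.005, 0.0065]], "rotation": [[0.0, 0.0, 0.0], [0.0, 0.0, 0.0], [0.0, 0.0, 0.0], [0.0, 0.0, 0.0], [0.0, 0.0, 0.0], [0.0, 0.0, 0.0], [0.0, 0.0, 0.0], [0.0, 0.0, 0.0], [0.0, 0.0, 0.0], [0.0, 0.0, 0.0], [0.0, 0.0, 0.0], [0.0, 0.0, 0.0]], "grip": [0, 0, 0, 0, 0, 0, 0, 0, 0, 0, 0, 0]}
{"travel": [[0.0, 0.005, 0.0065], [0.0, 0.0025, 0.005], [0.0, 0.0025, 0.005], [0.0, 0.0025, 0.0062], [0.0, 0.0025, 0.0062], [0.0, 0.0025, 0.0063], [0.0, 0.0025, 0.0062], [0.0, 0.0005, 0.0033], [0.0, 0.0005, 0.0033], [0.0, 0.0005, 0.0033]], "rotation": [[0.0, 0.0, 0.0], [0.0, 0.0, 0.0], [0.0, 0.0, 0.0], [0.0, 0.0, 0.0], [0.0, 0.0, 0.0], [0.0, 0.0, 0.0], [0.0, 0.0, 0.0], [0.0, 0.0, 0.0], [0.0, 0.0, 0.0], [0.0, 0.0, 0.0]], "grip": [0, 0, 0, 0, 0, 0, 0, 0, 0, 0]}
```

>>> play_rows:
  travel:
    - [0.0007,0.016,0.0055]
    - [0.0008,0.016,0.0055]
    - [0.0008,0.016,0.0055]
    - [0.0008,0.016,0.0055]
    - [0.0008,0.016,0.0055]
    - [0.0008,0.016,0.0055]
    - [0.0,0.0,0.0164]
    - [0.0,0.0,0.0164]
    - [0.0,0.0,0.0164]
    - [0.0,0.0,0.0164]
    - [0.0,0.0,0.0164]
    - [0,0,0]
  rotation:
    - [0,0,0]
    - [0,0,0]
    - [0,0,0]
    - [0,0,0]
    - [0,0,0]
    - [0,0,0]
    - [0,0,0]
    - [0,0,0]
    - [0,0,0]
    - [0,0,0]
    - [0,0,0]
    - [0,0,0]
  grip: [0,0,0,0,0,0,0,0,0,0,0,0]

```text
clock: 2.65
position: [545.8, -170.3, 207.8]
ee_rot: [0.046, 0.965, -0.014, 0.256]
contact_force: [-0.3, 0.6, -0.5]
gripper_width: -0.1
```

>>> play_rows:
  travel:
    - [0.0,0.005,-0.001]
    - [0.0,0.005,-0.001]
    - [0.0,0.0072,-0.0013]
    - [0.0,0.0072,-0.0013]
    - [0.0,0.0072,-0.0013]
    - [0.0,0.008,0.002]
    - [0.0,0.008,0.002]
    - [0.0,0.008,0.002]
    - [0.0,0.0063,0.005]
    - [0.0,0.0063,0.005]
    - [0.0,0.0063,0.005]
    - [0.0,0.005,0.0065]
  rotation:
    - [0,0,0]
    - [0,0,0]
    - [0,0,0]
    - [0,0,0]
    - [0,0,0]
    - [0,0,0]
    - [0,0,0]
    - [0,0,0]
    - [0,0,0]
    - [0,0,0]
    - [0,0,0]
    - [0,0,0]
  grip: [0,0,0,0,0,0,0,0,0,0,0,0]

```text
clock: 3.65
position: [565.2, -91.7, 194.0]
ee_rot: [0.046, 0.964, -0.014, 0.26]
contact_force: [0.2, -2.0, 0.6]
gripper_width: -0.2
```

>>> play_rows:
  travel:
    - [0.0,0.005,0.0065]
    - [0.0,0.0025,0.005]
    - [0.0,0.0025,0.005]
    - [0.0,0.0025,0.0062]
    - [0.0,0.0025,0.0062]
    - [0.0,0.0025,0.0063]
    - [0.0,0.0025,0.0062]
  rotation:
    - [0,0,0]
    - [0,0,0]
    - [0,0,0]
    - [0,0,0]
    - [0,0,0]
    - [0,0,0]
    - [0,0,0]
  grip: [0,0,0,0,0,0,0]

```text
clock: 4.23
position: [589.1, -75.3, 169.4]
ee_rot: [0.045, 0.968, -0.01, 0.248]
contact_force: [-1.7, 0.1, 0.4]
gripper_width: 0.1
```

>>> play_rows:
  travel:
    - [0.0,0.0005,0.0033]
    - [0.0,0.0005,0.0033]
    - [0.0,0.0005,0.0033]
    - [0,0,0]
  rotation:
    - [0,0,0]
    - [0,0,0]
    - [0,0,0]
    - [0,0,0]
  grip: [0,0,0,0]

```text
clock: 4.57
position: [595.0, -74.4, 164.0]
ee_rot: [0.044, 0.968, -0.008, 0.245]
contact_force: [-0.4, 0.5, -0.2]
gripper_width: 0.3
```

Run:
```python
from h import *
s=arm.read_state();print(s['clock'],wj(s['position']),np.array(s['contact_force'])@J)
d=grab('wrist');cv2.imwrite('pics/w2.png',d['image']);pickle.dump(d,open('w2.pkl','wb'))
```

```text
4.5667 [-13.32695638 114.06378154  84.83702988] [-0.45775366  0.43615273  0.03155403]
```

View pics/w2.png

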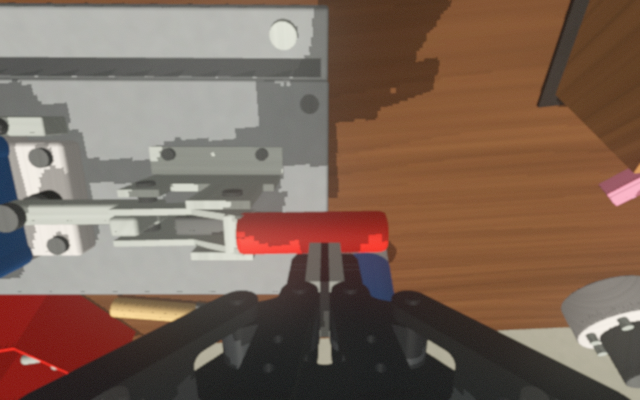

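The picture shows the red handle lying along +y from (238,233) to (388,233), nearly down. The tip has drifted 11 mm in x, so I'll check the joints and the handle's height.

Run:
```python
from h import *
d=pickle.load(open('w2.pkl','rb'));s=d['s'];print(np.round(s['joints'],3))
print((Rj.T@Rt.from_quat(s['ee_rot']).as_matrix()).round(3).tolist())
L=wj(d['W'].reshape(-1,3)).reshape(400,640,3);hsv=cv2.cvtColor(d['image'],cv2.COLOR_BGR2HSV)
red=((hsv[...,0]<8)|(hsv[...,0]>172))&(hsv[...,1]>150);red[:200]=0;red[260:]=0;red[:,:230]=0;red[:,400:]=0
R=L[red];R=R[np.isfinite(R[:,0])]
for y in range(60,160,10):
    q=R[abs(R[:,1]-y)<5]
    if len(q)>5:print(y,np.percentile(q,[2,98],axis=0).round(1).tolist())
```

```text
[ 0.135  0.207 -0.753  0.687 -0.159 -2.452]
[[1.0, 0.001, 0.027], [-0.001, 1.0, 0.007], [-0.027, -0.007, 1.0]]
70 [[-30.4, 74.6, 80.2], [-18.6, 75.0, 83.7]]
80 [[-33.1, 75.4, 77.2], [-16.9, 84.7, 84.6]]
90 [[-33.4, 85.2, 75.6], [-16.6, 94.8, 84.2]]
100 [[-33.2, 95.2, 75.0], [-16.1, 104.6, 83.8]]
110 [[-33.4, 105.0, 74.3], [-20.8, 114.9, 83.1]]
120 [[-33.7, 115.4, 72.3], [-17.2, 124.9, 82.7]]
130 [[-33.6, 125.3, 71.9], [-15.9, 134.8, 82.1]]
140 [[-33.4, 135.1, 72.0], [-15.8, 142.7, 81.8]]
```

Run:
```python
from h import *
print(np.round(pickle.load(open('w1.pkl','rb'))['s']['joints'],3))
R12=Rj@Rt.from_rotvec([0,np.radians(18),0]).as_matrix()
if R12[2,2]>Rj[2,2]: R12=Rj@Rt.from_rotvec([0,-np.radians(18),0]).as_matrix()
print(R12[:,2])
st=plan([(jw([-14,114,105]),Rj,2),(jw([-21,116,95]),R12,6),(jw([-21,116,86]),R12,2)],0)
plan([(jw([-21,116,70]),R12,6)],0,st)
```

```text
[-0.235 -0.017 -0.353 -0.107 -0.719 -1.364]
[ 0.20698897 -0.01956622 -0.9781476 ]
{"travel": [[0.0006, 0.0001, -0.01], [0.0004, 0.0, -0.01], [0.0012, 0.0003, 0.0017], [0.0011, 0.0003, 0.0017], [0.001, 0.0003, 0.0018], [0.0009, 0.0003, 0.0018], [0.0008, 0.0003, 0.0019], [0.0007, 0.0003, 0.0019], [-0.0014, 0.0, 0.0043], [-0.0014, 0.0, 0.0043]], "rotation": [[0.0037, -0.0136, 0.0006], [0.0037, -0.0136, 0.0006], [0.0, 0.0524, 0.0], [0.0, 0.0524, 0.0], [0.0, 0.0524, 0.0], [0.0, 0.0524, 0.0], [0.0, 0.0524, 0.0], [0.0, 0.0524, 0.0], [0.0, 0.0, 0.0], [0.0, 0.0, 0.0]], "grip": [0, 0, 0, 0, 0, 0, 0, 0, 0, 0]}
{"travel": [[-0.0008, 0.0, 0.0025], [-0.0008, 0.0, 0.0025], [-0.0008, 0.0, 0.0025], [-0.0008, 0.0, 0.0025], [-0.0008, 0.0, 0.0025], [-0.0008, 0.0, 0.0025]], "rotation": [[0.0, 0.0, 0.0], [0.0, 0.0, 0.0], [0.0, 0.0, 0.0], [0.0, 0.0, 0.0], [0.0, 0.0, 0.0], [0.0, 0.0, 0.0]], "grip": [0, 0, 0, 0, 0, 0]}
```

>>> play_rows:
  travel:
    - [0.0,0.0,-0.01]
    - [0.0,0.0,-0.01]
    - [0.0012,0.0003,0.0017]
    - [0.0011,0.0003,0.0017]
    - [0.001,0.0003,0.0018]
    - [0.0009,0.0003,0.0018]
    - [0.0008,0.0003,0.0019]
    - [0.0007,0.0003,0.0019]
    - [0,0,0]
    - [0,0,0]
  rotation:
    - [0,0,0]
    - [0,0,0]
    - [0.0,0.0524,0.0]
    - [0.0,0.0524,0.0]
    - [0.0,0.0524,0.0]
    - [0.0,0.0524,0.0]
    - [0.0,0.0524,0.0]
    - [0.0,0.0524,0.0]
    - [0,0,0]
    - [0,0,0]
  grip: [0,0,0,0,0,0,0,0,0,0]

```text
clock: 5.45
position: [584.2, -72.1, 169.5]
ee_rot: [0.045, 0.995, -0.001, 0.092]
contact_force: [-0.7, -0.7, 0.5]
gripper_width: -0.1
```

Run:
```python
from h import *
s=arm.read_state();print(s['clock'],wj(s['position']),np.array(s['contact_force'])@J,np.round(s['joints'],3))
R12=Rj@Rt.from_rotvec([0,np.radians(18),0]).as_matrix()
st=plan([(jw([-21,116,86]),R12,4)],0)
plan([(jw([-21,116,70]),R12,6)],0,st)
```

```text
5.45 [-20.09328922 115.35521458  95.0887055 ] [-0.31508421 -0.71549076  0.74954489] [ 0.174  0.292 -0.335  0.061 -0.766 -1.876]
{"travel": [[-0.0005, 0.0001, 0.0022], [-0.0005, 0.0001, 0.0022], [-0.0005, 0.0002, 0.0022], [-0.0005, 0.0002, 0.0022]], "rotation": [[0.0016, -0.0064, 0.0006], [0.0016, -0.0064, 0.0006], [0.0016, -0.0064, 0.0006], [0.0016, -0.0064, 0.0006]], "grip": [0, 0, 0, 0]}
{"travel": [[-0.0008, 0.0, 0.0025], [-0.0008, 0.0, 0.0025], [-0.0008, 0.0, 0.0025], [-0.0008, 0.0, 0.0025], [-0.0008, 0.0, 0.0025], [-0.0008, 0.0, 0.0025]], "rotation": [[0.0, 0.0, 0.0], [0.0, 0.0, 0.0], [0.0, 0.0, 0.0], [0.0, 0.0, 0.0], [0.0, 0.0, 0.0], [0.0, 0.0, 0.0]], "grip": [0, 0, 0, 0, 0, 0]}
```

Good tracking again. Now I push down.

>>> play_rows:
  travel:
    - [-0.0005,0.0001,0.0022]
    - [-0.0005,0.0001,0.0022]
    - [-0.0005,0.0002,0.0022]
    - [-0.0005,0.0002,0.0022]
    - [-0.0008,0.0,0.0025]
    - [-0.0008,0.0,0.0025]
    - [-0.0008,0.0,0.0025]
    - [-0.0008,0.0,0.0025]
    - [0,0,0]
  rotation:
    - [0,0,0]
    - [0,0,0]
    - [0,0,0]
    - [0,0,0]
    - [0,0,0]
    - [0,0,0]
    - [0,0,0]
    - [0,0,0]
    - [0,0,0]
  grip: [0,0,0,0,0,0,0,0,0]

```text
clock: 6.2
position: [592.4, -72.1, 152.0]
ee_rot: [0.045, 0.995, -0.001, 0.091]
contact_force: [-0.6, 1.0, 2.7]
gripper_width: -0.1
```

>>> play_rows:
  travel:
    - [-0.0008,0.0,0.0025]
    - [-0.0008,0.0,0.0025]
    - [0,0,0]
  rotation:
    - [0,0,0]
    - [0,0,0]
    - [0,0,0]
  grip: [0,0,0]

```text
clock: 6.45
position: [594.4, -71.7, 148.6]
ee_rot: [0.045, 0.995, -0.001, 0.091]
contact_force: [-6.8, 3.8, 10.0]
gripper_width: -0.1
```

```bash
cat > red.py <<'E'
from h import *
d=grab('wrist');s=d['s'];print(s['clock'],wj(s['position']).round(1),(np.array(s['contact_force'])@J).round(1))
pickle.dump(d,open('w3.pkl','wb'))
L=wj(d['W'].reshape(-1,3)).reshape(400,640,3);hsv=cv2.cvtColor(d['image'],cv2.COLOR_BGR2HSV)
red=((hsv[...,0]<8)|(hsv[...,0]>172))&(hsv[...,1]>150)&(L[...,1]>50)&(L[...,1]<150)&(abs(L[...,0]+25)<14)&(L[...,2]>40)
R=L[red]
for y in range(70,160,10):
    q=R[abs(R[:,1]-y)<5]
    if len(q)>5:print(y,np.percentile(q,[2,98],axis=0).round(1).tolist())
E
python3 red.py
```

```text
6.45 [-21.7 116.7  71.9] [-1.2  3.1 12.2]
80 [[-32.4, 77.4, 71.5], [-15.5, 84.9, 78.1]]
90 [[-32.7, 85.3, 70.2], [-15.5, 94.7, 77.1]]
100 [[-32.7, 95.1, 68.7], [-15.6, 104.6, 76.2]]
110 [[-33.0, 105.0, 65.8], [-26.2, 114.8, 73.4]]
120 [[-33.4, 115.3, 61.6], [-26.5, 124.9, 70.4]]
130 [[-33.3, 125.3, 61.2], [-16.8, 134.9, 93.8]]
140 [[-32.9, 135.1, 59.9], [-15.0, 144.5, 68.9]]
```

The handle is down on its stop: its slope matches the locked state and it resists with 12 N. Retreating to hover over the gauge.

```bash
cat >> h.py <<'E'
def Rv(yaw=0):
    c,s=np.cos(yaw),np.sin(yaw);return np.array([[-c,-s,0],[-s,c,0],[0,0,-1.]])
E
python3 - <<'E'
from h import *
s=arm.read_state();p=np.array(s['position']);R=Rt.from_quat(s['ee_rot']).as_matrix()
plan([(p+np.array([-40,0,150]),R,5),([560,208,320],Rv(.0),10)],0.9)
E
```

```text
{"travel": [[0.0024, -0.0005, -0.031], [0.0024, -0.0005, -0.031], [0.0024, -0.0005, -0.031], [0.0024, -0.0005, -0.031], [0.0024, -0.0005, -0.031], [0.0016, 0.0279, -0.0023], [0.0013, 0.0279, -0.0022], [0.0011, 0.028, -0.0022], [0.0009, 0.028, -0.0022], [0.0007, 0.028, -0.0022], [0.0005, 0.028, -0.0022], [0.0003, 0.028, -0.0021]], "rotation": [[0.0, 0.0, 0.0], [0.0, 0.0, 0.0], [0.0, 0.0, 0.0], [0.0, 0.0, 0.0], [0.0, 0.0, 0.0], [-0.0002, 0.0182, -0.009], [-0.0002, 0.0182, -0.009], [-0.0002, 0.0182, -0.009], [-0.0002, 0.0182, -0.009], [-0.0002, 0.0182, -0.009], [-0.0002, 0.0182, -0.009], [-0.0002, 0.0182, -0.009]], "grip": [0.9, 0.9, 0.9, 0.9, 0.9, 0.9, 0.9, 0.9, 0.9, 0.9, 0.9, 0.9]}
{"travel": [[0.0001, 0.028, -0.0021], [-0.0001, 0.028, -0.0021], [-0.0004, 0.028, -0.0021]], "rotation": [[-0.0002, 0.0182, -0.009], [-0.0002, 0.0182, -0.009], [-0.0002, 0.0182, -0.009]], "grip": [0.9, 0.9, 0.9]}
```

>>> play_rows:
  travel:
    - [0.0024,-0.0005,-0.031]
    - [0.0024,-0.0005,-0.031]
    - [0.0024,-0.0005,-0.031]
    - [0.0024,-0.0005,-0.031]
    - [0.0024,-0.0005,-0.031]
    - [0.0016,0.0279,-0.0023]
    - [0.0013,0.0279,-0.0022]
    - [0.0011,0.028,-0.0022]
    - [0.0009,0.028,-0.0022]
    - [0.0007,0.028,-0.0022]
    - [0.0005,0.028,-0.0022]
    - [0.0003,0.028,-0.0021]
  rotation:
    - [0.0,0.0,0.0]
    - [0.0,0.0,0.0]
    - [0.0,0.0,0.0]
    - [0.0,0.0,0.0]
    - [0.0,0.0,0.0]
    - [-0.0002,0.0182,-0.009]
    - [-0.0002,0.0182,-0.009]
    - [-0.0002,0.0182,-0.009]
    - [-0.0002,0.0182,-0.009]
    - [-0.0002,0.0182,-0.009]
    - [-0.0002,0.0182,-0.009]
    - [-0.0002,0.0182,-0.009]
  grip: [0,0,0,0.9,0.9,0.9,0.9,0.9,0.9,0.9,0.9,0.9]

```text
clock: 7.5
position: [558.6, 125.2, 312.6]
ee_rot: [0.013, 1.0, -0.001, 0.027]
contact_force: [0.1, -0.2, -0.1]
gripper_width: 76.7
```

>>> play_rows:
  travel:
    - [0.0001,0.028,-0.0021]
    - [-0.0001,0.028,-0.0021]
    - [-0.0004,0.028,-0.0021]
    - [0,0,0]
    - [0,0,0]
  rotation:
    - [-0.0002,0.0182,-0.009]
    - [-0.0002,0.0182,-0.009]
    - [-0.0002,0.0182,-0.009]
    - [0,0,0]
    - [0,0,0]
  grip: [0.9,0.9,0.9,0.9,0.9]

```text
clock: 7.92
position: [560.6, 209.1, 317.9]
ee_rot: [-0.001, 1.0, -0.001, 0.0]
contact_force: [-0.1, -0.0, -0.2]
gripper_width: 77.2
```

Run:
```python
from h import *
d=grab('wrist');s=d['s'];pickle.dump(d,open('w4.pkl','wb'));cv2.imwrite('pics/w4.png',d['image'])
print(s['clock'],np.round(s['position'],1),np.round(s['contact_force'],1))
t=grab('top');pickle.dump(t,open('top1.pkl','wb'))
L=wj(t['W'].reshape(-1,3)).reshape(400,640,3);hsv=cv2.cvtColor(t['image'],cv2.COLOR_BGR2HSV)
red=((hsv[...,0]<8)|(hsv[...,0]>172))&(hsv[...,1]>150)&(abs(L[...,1]-100)<60)&(abs(L[...,0]+25)<40)&(L[...,2]>30)
R=L[red]
for y in range(70,160,10):
    q=R[abs(R[:,1]-y)<5]
    if len(q)>2:print(y,len(q),np.percentile(q,[5,95],axis=0).round(1).tolist())
W=d['W'];hsv=cv2.cvtColor(d['image'],cv2.COLOR_BGR2HSV)
b=(hsv[...,0]>100)&(hsv[...,0]<125)&(hsv[...,1]>120)&(np.hypot(W[...,0]-567,W[...,1]-208)<40)&(W[...,2]>185)
p=W[b];print('blue',len(p),np.percentile(p,[1,50,99],axis=0).round(1).tolist());tp=p[p[:,2]>p[:,2].max()-4];print('top',len(tp),tp.min(0),tp.max(0),np.median(tp,0))
bt=W[(abs(W[...,2]-101)<5)&(abs(W[...,0]-567)<70)&(abs(W[...,1]-208)<130)];print('block',len(bt),cv2.minAreaRect(bt[:,:2].astype(np.float32)),np.median(bt[:,2]))
br=W[(abs(W[...,2]-117)<4)&(np.hypot(W[...,0]-567,W[...,1]-208)<45)];print('bar',len(br),cv2.minAreaRect(br[:,:2].astype(np.float32)),np.median(br[:,2]))
```

```text
7.9167 [560.6 209.1 317.9] [-0.1 -0.  -0.2]
80 17 [[-26.7, 78.1, 74.4], [-11.8, 84.8, 83.6]]
90 20 [[-24.0, 85.2, 70.2], [-10.6, 94.0, 82.4]]
100 20 [[-25.7, 96.0, 68.5], [-11.4, 103.2, 79.5]]
110 22 [[-24.5, 105.5, 67.4], [-11.2, 114.7, 78.8]]
120 18 [[-28.3, 116.8, 65.6], [-10.3, 123.6, 77.5]]
130 21 [[-23.8, 125.5, 64.0], [-11.6, 134.5, 75.6]]
140 18 [[-27.1, 135.3, 62.2], [-10.0, 141.5, 74.3]]
blue 515 [[554.6, 198.7, 255.7], [567.1, 207.9, 257.6], [574.4, 219.1, 259.1]]
top 513 [554.28845874 198.64153325 255.5924003 ] [574.84306286 219.14150339 259.22469267] [567.16102604 207.94650784 257.56185737]
block 10949 ((564.5319213867188, 209.94410705566406), (90.73929595947266, 210.27252197265625), 2.097540855407715) 99.73784141213355
bar 898 ((548.3557739257812, 215.92526245117188), (40.33881378173828, 37.02067184448242), 1.0006979703903198) 115.61095190337889
```

View pics/w4.png

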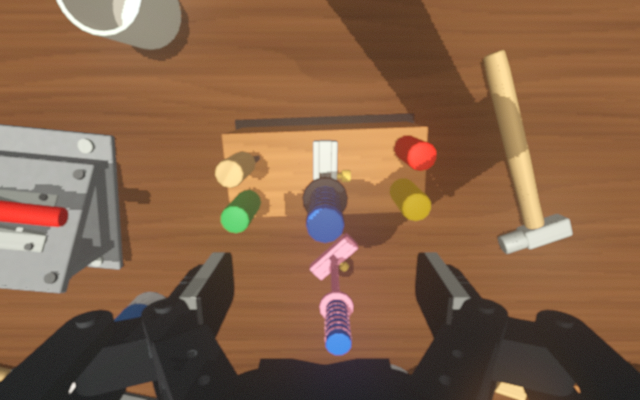

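The view shows the real gauge at (325,225) with its steel bar at (325,160), the screw at (346,176), and the pink one at (335,290). The clamp stayed locked after release. I descend and grasp.

Run:
```python
from h import *
plan([([564.8,209,290],Rv(0),2),([564.8,209,212],Rv(0),6)],0.9)
```

```text
{"travel": [[-0.0022, 0.0008, 0.0142], [-0.0022, 0.0008, 0.0142], [0.0, 0.0, 0.013], [0.0, 0.0, 0.013], [0.0, 0.0, 0.013], [0.0, 0.0, 0.013], [0.0, 0.0, 0.013], [0.0, 0.0, 0.013]], "rotation": [[-0.0006, 0.0002, -0.0003], [-0.0006, 0.0002, -0.0003], [0.0, 0.0, 0.0], [0.0, 0.0, 0.0], [0.0, 0.0, 0.0], [0.0, 0.0, 0.0], [0.0, 0.0, 0.0], [0.0, 0.0, 0.0]], "grip": [0.9, 0.9, 0.9, 0.9, 0.9, 0.9, 0.9, 0.9]}
```

>>> play_rows:
  travel:
    - [-0.0022,0.0004,0.0142]
    - [-0.0022,0.0004,0.0142]
    - [0.0,0.0,0.013]
    - [0.0,0.0,0.013]
    - [0.0,0.0,0.013]
    - [0.0,0.0,0.013]
    - [0.0,0.0,0.013]
    - [0.0,0.0,0.013]
    - [0,0,0]
    - [0,0,0]
  rotation:
    - [0,0,0]
    - [0,0,0]
    - [0,0,0]
    - [0,0,0]
    - [0,0,0]
    - [0,0,0]
    - [0,0,0]
    - [0,0,0]
    - [0,0,0]
    - [0,0,0]
  grip: [0.9,0.9,0.9,0.9,0.9,0.9,0.9,0.9,0.9,0.6]

```text
clock: 8.85
position: [564.8, 207.3, 212.4]
ee_rot: [0.001, 1.0, -0.001, 0.0]
contact_force: [-0.3, 0.4, 0.3]
gripper_width: 66.4
```

>>> play_rows:
  travel:
    - [0,0,0]
    - [0,0,0]
    - [0,0,0]
    - [0,0,0]
    - [0,0,0]
    - [0,0,0]
    - [0,0,0]
    - [0,0,0]
  rotation:
    - [0,0,0]
    - [0,0,0]
    - [0,0,0]
    - [0,0,0]
    - [0,0,0]
    - [0,0,0]
    - [0,0,0]
    - [0,0,0]
  grip: [0.4,0.25,0.1,0,0,0,0,0]

```text
clock: 9.52
position: [565.4, 208.9, 213.3]
ee_rot: [0.0, 1.0, 0.0, 0.001]
contact_force: [-0.9, 1.7, 4.5]
gripper_width: 22.6
```

Run:
```python
from h import *
s=arm.read_state();print({k:np.round(s[k],2).tolist() for k in ['clock','position','contact_force','wrist_torque','gripper_width','joints']})
```

```text
{'clock': 9.52, 'position': [565.39, 208.89, 213.31], 'contact_force': [-0.92, 1.72, 4.46], 'wrist_torque': [0.2, 0.1, -0.01], 'gripper_width': 22.56, 'joints': [0.62, 0.36, -0.08, 0.0, -1.13, -2.19]}
```

Run:
```python
from h import *
s=arm.read_state();p=np.array(s['position'])
B=np.array([-24.4,-118.5,74.5])
print(jw(B+[0,0,173]))
plan([(p+[0,0,130],Rv(0),6),(jw(B+[0,0,180]),Rj,20)],0)
```

```text
[ 482.58013211 -297.4195844   299.37128744]
{"travel": [[-0.0001, 0.0, -0.0217], [0.0, 0.0, -0.0217], [0.0, 0.0, -0.0217], [0.0, 0.0, -0.0217], [0.0, 0.0, -0.0217], [0.0, 0.0, -0.0217], [0.0043, -0.0253, 0.0019], [0.0042, -0.0253, 0.0018], [0.0042, -0.0253, 0.0017], [0.0041, -0.0254, 0.0017], [0.004, -0.0254, 0.0016], [0.004, -0.0254, 0.0015]], "rotation": [[0.0, 0.0004, 0.0], [0.0, 0.0004, 0.0], [0.0, 0.0004, 0.0], [0.0, 0.0004, 0.0], [0.0, 0.0004, 0.0], [0.0, 0.0004, 0.0], [0.0012, -0.0262, 0.0046], [0.0012, -0.0262, 0.0046], [0.0012, -0.0262, 0.0046], [0.0012, -0.0262, 0.0046], [0.0012, -0.0262, 0.0046], [0.0012, -0.0262, 0.0046]], "grip": [0, 0, 0, 0, 0, 0, 0, 0, 0, 0, 0, 0]}
{"travel": [[0.0039, -0.0254, 0.0014], [0.0038, -0.0254, 0.0014], [0.0037, -0.0254, 0.0013], [0.0036, -0.0254, 0.0012], [0.0035, -0.0255, 0.0012], [0.0035, -0.0255, 0.0011], [0.0034, -0.0255, 0.0011], [0.0033, -0.0255, 0.001], [0.0032, -0.0255, 0.0009], [0.0031, -0.0255, 0.0009], [0.003, -0.0255, 0.0008], [0.0029, -0.0256, 0.0008]], "rotation": [[0.0012, -0.0262, 0.0046], [0.0012, -0.0262, 0.0046], [0.0012, -0.0262, 0.0046], [0.0012, -0.0262, 0.0046], [0.0012, -0.0262, 0.0046], [0.0012, -0.0262, 0.0046], [0.0012, -0.0262, 0.0046], [0.0012, -0.0262, 0.0046], [0.0012, -0.0262, 0.0046], [0.0012, -0.0262, 0.0046], [0.0012, -0.0262, 0.0046], [0.0012, -0.0262, 0.0046]], "grip": [0, 0, 0, 0, 0, 0, 0, 0, 0, 0, 0, 0]}
{"travel": [[0.0028, -0.0256, 0.0008], [0.0027, -0.0256, 0.0007]], "rotation": [[0.0012, -0.0262, 0.0046], [0.0012, -0.0262, 0.0046]], "grip": [0, 0]}
```

>>> play_rows:
  travel:
    - [0,0.0,-0.0217]
    - [0.0,0.0,-0.0217]
    - [0.0,0.0,-0.0217]
    - [0.0,0.0,-0.0217]
    - [0.0,0.0,-0.0217]
    - [0.0,0.0,-0.0217]
    - [0.0043,-0.0253,0.0019]
    - [0.0042,-0.0253,0.0018]
    - [0.0042,-0.0253,0.0017]
    - [0.0041,-0.0254,0.0017]
    - [0.004,-0.0254,0.0016]
    - [0.004,-0.0254,0.0015]
  rotation:
    - [0,0,0]
    - [0,0,0]
    - [0,0,0]
    - [0,0,0]
    - [0,0,0]
    - [0,0,0]
    - [0.0012,-0.0262,0.0046]
    - [0.0012,-0.0262,0.0046]
    - [0.0012,-0.0262,0.0046]
    - [0.0012,-0.0262,0.0046]
    - [0.0012,-0.0262,0.0046]
    - [0.0012,-0.0262,0.0046]
  grip: [0,0,0,0,0,0,0,0,0,0,0,0]

```text
clock: 10.52
position: [537.5, 55.5, 329.4]
ee_rot: [0.014, 0.997, -0.004, 0.078]
contact_force: [0.6, -0.9, -2.7]
gripper_width: 22.7
```

>>> play_rows:
  travel:
    - [0.0039,-0.0254,0.0014]
    - [0.0038,-0.0254,0.0014]
    - [0.0037,-0.0254,0.0013]
    - [0.0036,-0.0254,0.0012]
    - [0.0035,-0.0255,0.0012]
    - [0.0035,-0.0255,0.0011]
    - [0.0034,-0.0255,0.0011]
    - [0.0033,-0.0255,0.001]
    - [0.0032,-0.0255,0.0009]
    - [0.0031,-0.0255,0.0009]
    - [0.003,-0.0255,0.0008]
    - [0.0029,-0.0256,0.0008]
  rotation:
    - [0.0012,-0.0262,0.0046]
    - [0.0012,-0.0262,0.0046]
    - [0.0012,-0.0262,0.0046]
    - [0.0012,-0.0262,0.0046]
    - [0.0012,-0.0262,0.0046]
    - [0.0012,-0.0262,0.0046]
    - [0.0012,-0.0262,0.0046]
    - [0.0012,-0.0262,0.0046]
    - [0.0012,-0.0262,0.0046]
    - [0.0012,-0.0262,0.0046]
    - [0.0012,-0.0262,0.0046]
    - [0.0012,-0.0262,0.0046]
  grip: [0,0,0,0,0,0,0,0,0,0,0,0]

```text
clock: 11.52
position: [485.1, -247.3, 306.5]
ee_rot: [0.041, 0.972, -0.01, 0.232]
contact_force: [0.5, -0.1, -1.9]
gripper_width: 22.6
```

>>> play_rows:
  travel:
    - [0.0028,-0.0256,0.0008]
    - [0.0027,-0.0256,0.0007]
    - [0,0,0]
    - [0,0,0]
    - [0,0,0]
  rotation:
    - [0.0012,-0.0262,0.0046]
    - [0.0012,-0.0262,0.0046]
    - [0,0,0]
    - [0,0,0]
    - [0,0,0]
  grip: [0,0,0,0,0]

```text
clock: 11.93
position: [477.5, -297.0, 303.4]
ee_rot: [0.046, 0.965, -0.012, 0.258]
contact_force: [0.5, 0.5, -1.7]
gripper_width: 23.1
```

Run:
```python
from h import *
d=grab('wrist');s=d['s'];pickle.dump(d,open('w5.pkl','wb'));cv2.imwrite('pics/w5.png',d['image'])
print(s['clock'],wj(s['position']).round(1),np.round(s['contact_force'],1),np.round(s['joints'],2),s['gripper_width'],(Rj.T@Rt.from_quat(s['ee_rot']).as_matrix()).round(3).tolist())
```

```text
11.9333 [ -26.8 -118.5  253.6] [ 0.5  0.5 -1.7] [-0.34  0.03 -0.3  -0.18 -0.74 -1.22] 23.0897334425948 [[1.0, -0.001, 0.002], [0.001, 1.0, 0.001], [-0.002, -0.001, 1.0]]
```

View pics/w5.png

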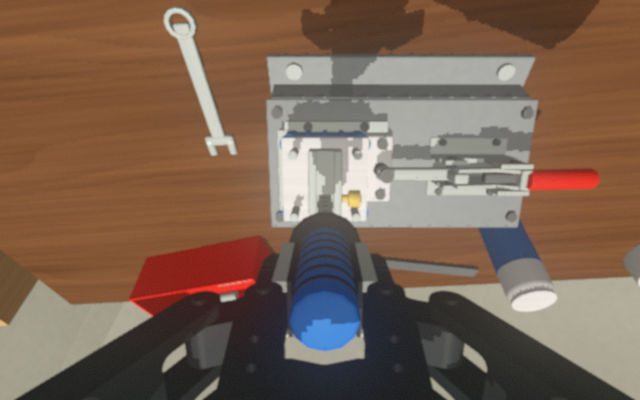

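The clamp lies locked with its spindle on the foot at (383,170). The gauge's bar is at (327,180), in line between the studs, with the screw at (353,200).

Run:
```python
from h import *
d=pickle.load(open('w5.pkl','rb'));s=d['s'];W=d['W']
R=Rt.from_quat(s['ee_rot']).as_matrix();T=(W-np.array(s['position']))@R
m=(T[...,2]>85)&(T[...,2]<110)&(abs(T[...,0])<60)&(abs(T[...,1])<60)
v,u=np.where(m);print('bar px',m.sum(),u.min(),u.max(),v.min(),v.max())
b=T[m&(T[...,0]>5)];print(np.percentile(b,[1,50,99],axis=0).round(1).tolist())
for x in range(5,50,5):
    q=T[m&(abs(T[...,0]-x)<2.5)]
    if len(q)>4:print(x,len(q),np.percentile(q[:,1],[3,97]).round(1),np.median(q[:,2]).round(1))
# handle near tool: blue cylinder axis
hsv=cv2.cvtColor(d['image'],cv2.COLOR_BGR2HSV)
bl=(hsv[...,0]>100)&(hsv[...,0]<125)&(hsv[...,1]>120)&(abs(T[...,0])<30)&(abs(T[...,1])<30)&(abs(T[...,2])<100)
q=T[bl]
for z in range(-60,40,8):
    k=q[abs(q[:,2]-z)<4]
    if len(k)>5:print('h',z,len(k),np.percentile(k,[2,98],axis=0)[:,:2].round(1).tolist())
L=wj(W.reshape(-1,3)).reshape(400,640,3)
f=L[(abs(L[...,2]-75)<2)&(abs(L[...,1]+119)<44)&(abs(L[...,0]+20)<50)];print('face',np.percentile(f,[1,50,99],axis=0).round(1).tolist())
red=((hsv[...,0]<8)|(hsv[...,0]>172))&(hsv[...,1]>150)&(abs(L[...,1]-110)<45)&(abs(L[...,0]+25)<20)
r=L[red];[print('red',y,np.percentile(r[abs(r[:,1]-y)<5][:,2],[5,95]).round(1)) for y in (80,100,120,135)]
```

```text
bar px 2251 308 360 148 215
[[5.2, -11.7, 90.5], [21.8, 0.8, 97.2], [37.2, 23.3, 107.7]]
5 346 [-10.6  24.8] 97.8
10 222 [-10.8  11. ] 97.2
15 228 [-10.7  10.8] 97.3
20 232 [-11.1  11.3] 97.2
25 248 [-11.6  11.7] 97.1
30 247 [-11.1  11.2] 97.1
35 317 [-11.   11.1] 97.4
h -44 3673 [[-9.0, -10.6], [11.9, 10.0]]
h -36 403 [[-5.0, -11.6], [12.5, 10.0]]
h -28 241 [[6.8, -10.2], [12.5, 9.5]]
h -20 97 [[7.3, -9.7], [12.3, 9.1]]
face [[-64.3, -157.8, 73.2], [-32.8, -131.0, 74.6], [14.0, -78.7, 76.2]]
red 80 [73.6 79.9]
red 100 [69.2 77.7]
red 120 [67.3 75.4]
red 135 [66.  73.7]
```

Run:
```python
from h import *
st=plan([(jw([-23.6,-118.3,238]),Rj,3),(jw([-23.6,-118.3,194]),Rj,8)],0)
```

```text
{"travel": [[-0.0009, -0.0001, 0.0053], [-0.0009, -0.0001, 0.0053], [-0.0009, -0.0001, 0.0053], [0.0, 0.0, 0.0055], [0.0, 0.0, 0.0055], [0.0, 0.0, 0.0055], [0.0, 0.0, 0.0055], [0.0, 0.0, 0.0055], [0.0, 0.0, 0.0055], [0.0, 0.0, 0.0055], [0.0, 0.0, 0.0055]], "rotation": [[0.0003, -0.0002, 0.0], [0.0003, -0.0002, 0.0], [0.0003, -0.0002, 0.0], [0.0, 0.0, 0.0], [0.0, 0.0, 0.0], [0.0, 0.0, 0.0], [0.0, 0.0, 0.0], [0.0, 0.0, 0.0], [0.0, 0.0, 0.0], [0.0, 0.0, 0.0], [0.0, 0.0, 0.0]], "grip": [0, 0, 0, 0, 0, 0, 0, 0, 0, 0, 0]}
```

>>> play_rows:
  travel:
    - [-0.0009,0,0.0053]
    - [-0.0009,0,0.0053]
    - [-0.0009,0,0.0053]
    - [0.0,0.0,0.0055]
    - [0.0,0.0,0.0055]
    - [0.0,0.0,0.0055]
    - [0.0,0.0,0.0055]
    - [0,0,0]
  rotation:
    - [0,0,0]
    - [0,0,0]
    - [0,0,0]
    - [0,0,0]
    - [0,0,0]
    - [0,0,0]
    - [0,0,0]
    - [0,0,0]
  grip: [0,0,0,0,0,0,0,0]

```text
clock: 12.65
position: [499.5, -299.0, 271.7]
ee_rot: [0.046, 0.965, -0.012, 0.258]
contact_force: [0.5, -0.2, -3.1]
gripper_width: 22.5
```

```bash
cat > st.py <<'E'
from h import *
s=arm.read_state();print(round(float(s['clock']),2),wj(s['position']).round(1),(np.array(s['contact_force'])@J).round(1),np.round(s['wrist_torque'],2),(Rj.T@Rt.from_quat(s['ee_rot']).as_matrix())[:2,2].round(3))
E
python3 st.py
```

```text
12.65 [ -23.5 -118.5  215. ] [-1.1 -0.1 -2.9] [0.16 1.41 0.05] [0.001 0.001]
```

>>> play_rows:
  travel:
    - [0,0,0.0055]
    - [0,0,0.0055]
    - [0,0,0.0055]
    - [0,0,0.0055]
    - [0,0,0]
  rotation:
    - [0,0,0]
    - [0,0,0]
    - [0,0,0]
    - [0,0,0]
    - [0,0,0]
  grip: [0,0,0,0,0]

```text
clock: 13.07
position: [510.5, -300.1, 252.8]
ee_rot: [0.046, 0.965, -0.012, 0.258]
contact_force: [-0.2, 0.1, -2.5]
gripper_width: 22.5
```

```bash
python3 st.py
```

```text
13.07 [ -23.4 -118.6  193.1] [-1.4  0.1 -2.1] [0.14 1.44 0.01] [0.001 0.001]
```

>>> play_rows:
  travel:
    - [0,0,0.002]
    - [0,0,0.002]
    - [0,0,0.002]
    - [0,0,0.002]
    - [0,0,0.002]
    - [0,0,0]
  rotation:
    - [0,0,0]
    - [0,0,0]
    - [0,0,0]
    - [0,0,0]
    - [0,0,0]
    - [0,0,0]
  grip: [0,0,0,0,0,0]

```text
clock: 13.57
position: [515.6, -300.9, 246.2]
ee_rot: [0.045, 0.965, -0.012, 0.26]
contact_force: [-1.9, 0.8, -0.2]
gripper_width: 22.8
```

```bash
python3 st.py
```

```text
13.57 [ -22.2 -118.9  184.8] [-1.8  0.6  0.8] [0.28 1.46 0.08] [-0.002 -0.   ]
```

>>> play_rows:
  travel:
    - [0,0,0.002]
    - [0,0,0.002]
    - [0,0,0.002]
    - [0,0,0]
  rotation:
    - [0,0,0]
    - [0,0,0]
    - [0,0,0]
    - [0,0,0]
  grip: [0,0,0,0]

```text
clock: 13.9
position: [518.8, -301.2, 240.5]
ee_rot: [0.046, 0.965, -0.012, 0.259]
contact_force: [-2.6, 0.7, 0.8]
gripper_width: 22.6
```

```bash
python3 st.py
```

```text
13.9 [ -22.3 -118.9  178.3] [-1.8  0.4  2. ] [0.28 1.43 0.08] [-0.002 -0.   ]
```

>>> play_rows:
  travel:
    - [0,0,0.0015]
    - [0,0,0.0015]
    - [0,0,0.0015]
    - [0,0,0]
  rotation:
    - [0,0,0]
    - [0,0,0]
    - [0,0,0]
    - [0,0,0]
  grip: [0,0,0,0]

```text
clock: 14.23
position: [521.0, -301.4, 236.5]
ee_rot: [0.046, 0.965, -0.012, 0.259]
contact_force: [-1.8, 0.5, 0.8]
gripper_width: 22.8
```

```bash
python3 st.py
```

```text
14.23 [ -22.3 -118.9  173.7] [-1.2  0.3  1.6] [0.18 1.37 0.03] [-0.002 -0.   ]
```

>>> play_rows:
  travel:
    - [0,0,0.0015]
    - [0,0,0.0015]
    - [0,0,0]
  rotation:
    - [0,0,0]
    - [0,0,0]
    - [0,0,0]
  grip: [0,0,0]

```text
clock: 14.48
position: [522.5, -301.5, 233.9]
ee_rot: [0.046, 0.965, -0.012, 0.259]
contact_force: [-2.6, 0.3, 1.6]
gripper_width: 22.6
```

>>> play_rows:
  travel:
    - [0,0,0.0015]
    - [0,0,0.0015]
    - [0,0,0]
  rotation:
    - [0,0,0]
    - [0,0,0]
    - [0,0,0]
  grip: [0,0,0]

```text
clock: 14.73
position: [524.0, -301.7, 231.3]
ee_rot: [0.046, 0.965, -0.012, 0.259]
contact_force: [-0.6, 0.3, 1.1]
gripper_width: 22.4
```

>>> play_rows:
  travel:
    - [0,0,0.0015]
    - [0,0,0.0015]
    - [0,0,0]
  rotation:
    - [0,0,0]
    - [0,0,0]
    - [0,0,0]
  grip: [0,0,0]

```text
clock: 14.98
position: [525.3, -302.0, 229.7]
ee_rot: [0.045, 0.965, -0.013, 0.26]
contact_force: [-4.9, 1.0, 5.1]
gripper_width: 22.7
```

```bash
python3 st.py
```

```text
14.98 [ -22.  -119.   165.7] [-1.7  0.6  6.9] [0.33 1.54 0.12] [-0.002 -0.   ]
```

>>> play_rows:
  travel:
    - [0,0,0.001]
    - [0,0,0.001]
    - [0,0,0]
  rotation:
    - [0,0,0]
    - [0,0,0]
    - [0,0,0]
  grip: [0,0,0]

```text
clock: 15.23
position: [525.8, -302.2, 229.8]
ee_rot: [0.045, 0.964, -0.013, 0.26]
contact_force: [-12.8, 2.5, 15.2]
gripper_width: 22.7
```

```bash
python3 st.py
```

```text
15.23 [ -21.5 -119.2  165.5] [-3.6  1.3 19.6] [0.94 2.18 0.41] [-0.003 -0.001]
```

>>> play_rows:
  travel:
    - [0,0,0]
    - [0,0,0]
    - [0,0,0]
    - [0,0,0]
    - [0,0,0]
    - [0,0,0]
    - [0,0,0]
    - [0,0,0]
    - [0,0,0]
    - [0,0,0]
    - [0,0,0]
    - [0,0,0]
  rotation:
    - [0,0,0]
    - [0,0,0]
    - [0,0,0]
    - [0,0,0]
    - [0,0,0]
    - [0,0,0]
    - [0,0,0]
    - [0,0,0]
    - [0,0,0]
    - [0,0,0]
    - [0,0,0]
    - [0,0,0]
  grip: [0,0,0,0,0,0,0,0,0,0,0,0]

```text
clock: 16.23
position: [525.8, -302.2, 229.8]
ee_rot: [0.045, 0.964, -0.013, 0.26]
contact_force: [-12.5, 3.4, 14.6]
gripper_width: 22.7
```

```bash
python3 st.py
python3 - <<'E'
from h import *
d=grab('wrist');s=d['s'];W=d['W'];pickle.dump(d,open('w6.pkl','wb'))
R=Rt.from_quat(s['ee_rot']).as_matrix();T=(W-np.array(s['position']))@R
m=(T[...,2]>65)&(T[...,2]<84)&(T[...,0]>5)&(T[...,0]<36)&(abs(T[...,1])<11);print('bar top tool z',np.percentile(T[m][:,2],[5,50,95]))
L=wj(W.reshape(-1,3)).reshape(400,640,3)
q=L[m];k=np.linalg.lstsq(np.c_[q[:,:2],np.ones(len(q))],q[:,2],rcond=None)[0];print('bar top jig z',np.median(q[:,2]),k[:2],'n',len(q))
f=L[(abs(L[...,2]-75)<4)&(abs(L[...,1]+119)<42)&(L[...,0]<10)&(L[...,0]>-66)];print('face z',np.median(f[:,2]))
E
```

```text
16.23 [ -21.5 -119.2  165.5] [-3.8  2.2 19. ] [0.88 2.11 0.42] [-0.003 -0.001]
bar top tool z [73.4871187  74.78025503 75.84058881]
bar top jig z 90.66889247734534 [0.02312993 0.00893255] n 1630
face z 74.58830141459703
```

Bar top 16.1 mm above the face, so it sits flat, and the rod has bottomed at 19 N. I hold a little longer, then draw out straight.

>>> play_rows:
  travel:
    - [0,0,0]
    - [0,0,0]
    - [0,0,0]
    - [0,0,-0.001]
    - [0,0,-0.001]
    - [0,0,-0.003]
    - [0,0,-0.006]
    - [0,0,-0.008]
    - [0,0,-0.01]
    - [0,0,-0.012]
    - [0,0,-0.012]
    - [0,0,-0.012]
  rotation:
    - [0,0,0]
    - [0,0,0]
    - [0,0,0]
    - [0,0,0]
    - [0,0,0]
    - [0,0,0]
    - [0,0,0]
    - [0,0,0]
    - [0,0,0]
    - [0,0,0]
    - [0,0,0]
    - [0,0,0]
  grip: [0,0,0,0,0,0,0,0,0,0,0,0]

```text
clock: 17.28
position: [493.3, -298.7, 285.0]
ee_rot: [0.045, 0.965, -0.012, 0.26]
contact_force: [0.5, 0.6, -2.4]
gripper_width: 22.5
```

```bash
python3 st.py
python3 - <<'E'
from h import *
s=arm.read_state();p=np.array(s['position'])
hb=np.array([565.4,208.9,350.])
st=plan([(p-60*Rj[:,2],Rj,4),(hb,Rv(0),22)],0)
E
```

```text
17.28 [ -22.3 -118.8  229.6] [-0.8  0.7 -2.3] [0.12 1.33 0.02] [-0.002 -0.   ]
{"travel": [[0.0, 0.0, -0.015], [0.0, 0.0, -0.015], [0.0, 0.0, -0.015], [0.0, 0.0, -0.015], [-0.0024, 0.0233, 0.0007], [-0.0025, 0.0233, 0.0007], [-0.0027, 0.0233, 0.0006], [-0.0028, 0.0232, 0.0006], [-0.0029, 0.0232, 0.0006], [-0.003, 0.0232, 0.0005], [-0.0031, 0.0232, 0.0005], [-0.0032, 0.0232, 0.0004]], "rotation": [[-0.0001, 0.0006, 0.0], [-0.0001, 0.0006, 0.0], [-0.0001, 0.0006, 0.0], [-0.0001, 0.0006, 0.0], [-0.0011, 0.0238, -0.0042], [-0.0011, 0.0238, -0.0042], [-0.0011, 0.0238, -0.0042], [-0.0011, 0.0238, -0.0042], [-0.0011, 0.0238, -0.0042], [-0.0011, 0.0238, -0.0042], [-0.0011, 0.0238, -0.0042], [-0.0011, 0.0238, -0.0042]], "grip": [0, 0, 0, 0, 0, 0, 0, 0, 0, 0, 0, 0]}
{"travel": [[-0.0033, 0.0232, 0.0004], [-0.0034, 0.0232, 0.0003], [-0.0035, 0.0232, 0.0003], [-0.0036, 0.0231, 0.0002], [-0.0037, 0.0231, 0.0001], [-0.0038, 0.0231, 0.0001], [-0.0039, 0.0231, 0.0], [-0.004, 0.0231, -0.0001], [-0.0041, 0.0231, -0.0001], [-0.0042, 0.023, -0.0002], [-0.0043, 0.023, -0.0003], [-0.0044, 0.023, -0.0003]], "rotation": [[-0.0011, 0.0238, -0.0042], [-0.0011, 0.0238, -0.0042], [-0.0011, 0.0238, -0.0042], [-0.0011, 0.0238, -0.0042], [-0.0011, 0.0238, -0.0042], [-0.0011, 0.0238, -0.0042], [-0.0011, 0.0238, -0.0042], [-0.0011, 0.0238, -0.0042], [-0.0011, 0.0238, -0.0042], [-0.0011, 0.0238, -0.0042], [-0.0011, 0.0238, -0.0042], [-0.0011, 0.0238, -0.0042]], "grip": [0, 0, 0, 0, 0, 0, 0, 0, 0, 0, 0, 0]}
{"travel": [[-0.0045, 0.023, -0.0004], [-0.0046, 0.023, -0.0005]], "rotation": [[-0.0011, 0.0238, -0.0042], [-0.0011, 0.0238, -0.0042]], "grip": [0, 0]}
```

>>> play_rows:
  travel:
    - [0.0,0.0,-0.015]
    - [0.0,0.0,-0.015]
    - [0.0,0.0,-0.015]
    - [0.0,0.0,-0.015]
    - [-0.0024,0.0233,0.0007]
    - [-0.0025,0.0233,0.0007]
    - [-0.0027,0.0233,0.0006]
    - [-0.0028,0.0232,0.0006]
    - [-0.0029,0.0232,0.0006]
    - [-0.003,0.0232,0.0005]
    - [-0.0031,0.0232,0.0005]
    - [-0.0032,0.0232,0.0004]
  rotation:
    - [0,0,0]
    - [0,0,0]
    - [0,0,0]
    - [0,0,0]
    - [-0.0011,0.0238,-0.0042]
    - [-0.0011,0.0238,-0.0042]
    - [-0.0011,0.0238,-0.0042]
    - [-0.0011,0.0238,-0.0042]
    - [-0.0011,0.0238,-0.0042]
    - [-0.0011,0.0238,-0.0042]
    - [-0.0011,0.0238,-0.0042]
    - [-0.0011,0.0238,-0.0042]
  grip: [0,0,0,0,0,0,0,0,0,0,0,0]

```text
clock: 18.28
position: [500.6, -111.4, 341.5]
ee_rot: [0.029, 0.986, -0.008, 0.167]
contact_force: [-0.4, -0.3, -2.6]
gripper_width: 22.5
```

>>> play_rows:
  travel:
    - [-0.0033,0.0232,0.0004]
    - [-0.0034,0.0232,0.0003]
    - [-0.0035,0.0232,0.0003]
    - [-0.0036,0.0231,0.0002]
    - [-0.0037,0.0231,0.0001]
    - [-0.0038,0.0231,0.0001]
    - [-0.0039,0.0231,0.0]
    - [-0.004,0.0231,-0.0001]
    - [-0.0041,0.0231,-0.0001]
    - [-0.0042,0.023,-0.0002]
    - [-0.0043,0.023,-0.0003]
    - [-0.0044,0.023,-0.0003]
  rotation:
    - [-0.0011,0.0238,-0.0042]
    - [-0.0011,0.0238,-0.0042]
    - [-0.0011,0.0238,-0.0042]
    - [-0.0011,0.0238,-0.0042]
    - [-0.0011,0.0238,-0.0042]
    - [-0.0011,0.0238,-0.0042]
    - [-0.0011,0.0238,-0.0042]
    - [-0.0011,0.0238,-0.0042]
    - [-0.0011,0.0238,-0.0042]
    - [-0.0011,0.0238,-0.0042]
    - [-0.0011,0.0238,-0.0042]
    - [-0.0011,0.0238,-0.0042]
  grip: [0,0,0,0,0,0,0,0,0,0,0,0]

```text
clock: 19.28
position: [556.7, 164.1, 348.7]
ee_rot: [0.004, 1.0, -0.001, 0.025]
contact_force: [-0.2, -0.1, -1.8]
gripper_width: 22.7
```

>>> play_rows:
  travel:
    - [-0.0045,0.023,-0.0004]
    - [-0.0046,0.023,-0.0005]
    - [0,0,0]
    - [0,0,0]
    - [0,0,0]
  rotation:
    - [-0.0011,0.0238,-0.0042]
    - [-0.0011,0.0238,-0.0042]
    - [0,0,0]
    - [0,0,0]
    - [0,0,0]
  grip: [0,0,0,0,0]

```text
clock: 19.7
position: [565.8, 208.6, 349.0]
ee_rot: [0.0, 1.0, -0.0, 0.001]
contact_force: [-0.3, 0.0, -2.3]
gripper_width: 23.0
```

Run:
```python
from h import *
d=grab('wrist');s=d['s'];W=d['W'];pickle.dump(d,open('w7.pkl','wb'))
cv2.imwrite('pics/w7.png',d['image'])
print(s['clock'],np.round(s['position'],1),np.round(s['contact_force'],1))
R=Rt.from_quat(s['ee_rot']).as_matrix();T=(W-np.array(s['position']))@R;print(R.round(3).tolist())
m=(T[...,2]>65)&(T[...,2]<88)&(T[...,0]>5)&(T[...,0]<45)&(abs(T[...,1])<40);q=T[m]
print('bar z',np.percentile(q[:,2],[5,50,95]),'xmax',np.percentile(q[:,0],99))
for x in (10,20,30):print(np.percentile(q[abs(q[:,0]-x)<3][:,1],[4,96]).round(1))
bt=W[(abs(W[...,2]-100)<5)&(abs(W[...,0]-565)<70)&(abs(W[...,1]-208)<130)];print('block',len(bt),cv2.minAreaRect(bt[:,:2].astype(np.float32)))
plan([([565.4,208.9,272],Rv(0),4),([565.4,208.9,230],Rv(0),5),([565.4,208.9,193],Rv(0),6)],0)
```

```text
19.7 [565.8 208.6 349. ] [-0.3  0.  -2.3]
[[-1.0, 0.0, 0.002], [0.0, 1.0, -0.0], [-0.002, -0.0, -1.0]]
bar z [74.1256627  75.32215475 80.18176264] xmax 36.80668986933263
[-10.9  11.8]
[-10.7  11. ]
[-10.6  11.4]
block 9816 ((564.2704467773438, 209.98475646972656), (90.37683868408203, 210.1075439453125), 2.2105650901794434)
{"travel": [[0.0001, 0.0002, 0.0193], [0.0001, 0.0002, 0.0193], [0.0001, 0.0002, 0.0193], [0.0001, 0.0002, 0.0193], [0.0, 0.0, 0.0084], [0.0, 0.0, 0.0084], [0.0, 0.0, 0.0084], [0.0, 0.0, 0.0084], [0.0, 0.0, 0.0084], [0.0, 0.0, 0.0062], [0.0, 0.0, 0.0062], [0.0, 0.0, 0.0062]], "rotation": [[-0.0001, 0.0006, -0.0001], [-0.0001, 0.0006, -0.0001], [-0.0001, 0.0006, -0.0001], [-0.0001, 0.0006, -0.0001], [0.0, 0.0, 0.0], [0.0, 0.0, 0.0], [0.0, 0.0, 0.0], [0.0, 0.0, 0.0], [0.0, 0.0, 0.0], [0.0, 0.0, 0.0], [0.0, 0.0, 0.0], [0.0, 0.0, 0.0]], "grip": [0, 0, 0, 0, 0, 0, 0, 0, 0, 0, 0, 0]}
{"travel": [[0.0, 0.0, 0.0062], [0.0, 0.0, 0.0062], [0.0, 0.0, 0.0062]], "rotation": [[0.0, 0.0, 0.0], [0.0, 0.0, 0.0], [0.0, 0.0, 0.0]], "grip": [0, 0, 0]}
```

View pics/w7.png

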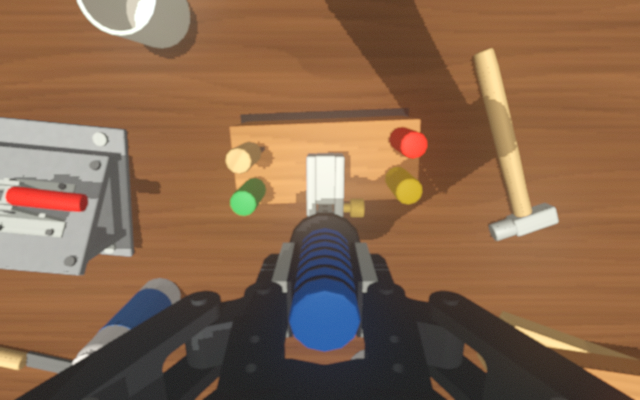

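The view shows the gauge over the block with the bar at (325,185) in line with it, and the clamp handle still lying down. The bar's setting reads the same as in the bore, so I lower it.

>>> play_rows:
  travel:
    - [0.0001,0.0001,0.0193]
    - [0.0001,0.0001,0.0193]
    - [0.0001,0.0001,0.0193]
    - [0.0001,0,0.0193]
    - [0.0,0.0,0.0084]
    - [0.0,0.0,0.0084]
    - [0.0,0.0,0.0084]
    - [0.0,0.0,0.0084]
    - [0.0,0.0,0.0084]
    - [0,0,0]
  rotation:
    - [0,0.0006,0]
    - [0,0.0006,0]
    - [0,0.0006,0]
    - [0,0.0006,0]
    - [0,0,0]
    - [0,0,0]
    - [0,0,0]
    - [0,0,0]
    - [0,0,0]
    - [0,0,0]
  grip: [0,0,0,0,0,0,0,0,0,0]

```text
clock: 20.58
position: [564.7, 208.9, 227.4]
ee_rot: [0.0, 1.0, -0.001, -0.002]
contact_force: [-0.6, -0.5, -1.9]
gripper_width: 22.9
```

>>> play_rows:
  travel:
    - [0.0,0.0,0.006]
    - [0.0,0.0,0.006]
    - [0.0,0.0,0.006]
    - [0.0,0.0,0.006]
    - [0,0,0.006]
    - [0,0,0.003]
    - [0,0,0]
  rotation:
    - [0,0,0]
    - [0,0,0]
    - [0,0,0]
    - [0,0,0]
    - [0,0,0]
    - [0,0,0]
    - [0,0,0]
  grip: [0,0,0,0,0,0,0]

```text
clock: 21.17
position: [565.0, 208.9, 195.0]
ee_rot: [0.0, 1.0, -0.001, -0.001]
contact_force: [0.4, 0.3, -2.2]
gripper_width: 22.5
```

>>> play_rows:
  travel:
    - [0,0,0.0015]
    - [0,0,0.0015]
    - [0,0,0]
  rotation:
    - [0,0,0]
    - [0,0,0]
    - [0,0,0]
  grip: [0,0,0]

```text
clock: 21.42
position: [565.5, 209.2, 193.1]
ee_rot: [0.0, 1.0, -0.0, -0.001]
contact_force: [-0.1, -0.2, -1.7]
gripper_width: 22.4
```

>>> play_rows:
  travel:
    - [0,0,0.001]
    - [0,0,0]
    - [0,0,0]
    - [0,0,0]
    - [0,0,0]
    - [0,0,0]
    - [0,0,0]
    - [0,0,0]
    - [0,0,0]
  rotation:
    - [0,0,0]
    - [0,0,0]
    - [0,0,0]
    - [0,0,0]
    - [0,0,0]
    - [0,0,0]
    - [0,0,0]
    - [0,0,0]
    - [0,0,0]
  grip: [0,0,0.3,0.4,0.5,0.6,0.65,0.65,0.65]

```text
clock: 22.17
position: [565.5, 209.2, 192.3]
ee_rot: [-0.0, 1.0, -0.0, -0.0]
contact_force: [-0.0, -0.5, -0.4]
gripper_width: 55.7
```

>>> play_rows:
  travel:
    - [0,0,-0.005]
    - [0,0,-0.01]
    - [0,0,-0.02]
    - [0,0,-0.025]
    - [0,0,-0.025]
    - [0,0,-0.025]
    - [0,0,-0.025]
    - [0,0,0]
    - [0,0,0]
    - [0,0,0]
  rotation:
    - [0,0,0]
    - [0,0,0]
    - [0,0,0]
    - [0,0,0]
    - [0,0,0]
    - [0,0,0]
    - [0,0,0]
    - [0,0,0]
    - [0,0,0]
    - [0,0,0]
  grip: [0.65,0.65,0.65,0.65,0.65,0.65,0.65,0.65,0.65,0.65]

```text
clock: 23.0
position: [565.2, 209.2, 327.2]
ee_rot: [0.0, 1.0, -0.0, -0.001]
contact_force: [-0.4, -1.0, -0.1]
gripper_width: 55.7
```

Run:
```python
from h import *
d=grab('wrist');s=d['s'];W=d['W'];cv2.imwrite('pics/w8.png',d['image'])
print(s['clock'],np.round(s['position'],1),np.round(s['contact_force'],1))
hsv=cv2.cvtColor(d['image'],cv2.COLOR_BGR2HSV)
b=(hsv[...,0]>100)&(hsv[...,0]<125)&(hsv[...,1]>120)&(np.hypot(W[...,0]-565,W[...,1]-209)<25)&(W[...,2]>185)
p=W[b];t=p[p[:,2]>p[:,2].max()-4];print('handle top',t.min(0),t.max(0),np.median(t,0))
m=(W[...,2]>108)&(W[...,2]<125)&(abs(W[...,0]-545)<18)&(abs(W[...,1]-209)<14);print('bar top',np.percentile(W[m],[3,50,97],axis=0).round(1).tolist())
bt=W[(abs(W[...,2]-100)<5)&(abs(W[...,0]-565)<70)&(abs(W[...,1]-208)<130)];print('block',cv2.minAreaRect(bt[:,:2].astype(np.float32)),np.median(bt[:,2]))
t=grab('top');L=wj(t['W'].reshape(-1,3)).reshape(400,640,3);hsv=cv2.cvtColor(t['image'],cv2.COLOR_BGR2HSV)
red=((hsv[...,0]<8)|(hsv[...,0]>172))&(hsv[...,1]>150)&(abs(L[...,1]-100)<60)&(abs(L[...,0]+25)<40)&(L[...,2]>30)
R=L[red];[print('red',y,np.percentile(R[abs(R[:,1]-y)<5][:,2],[5,95]).round(1)) for y in (80,100,120,135)]
g0=pickle.load(open('top1.pkl','rb'))['image'][140:290,300:470];g1=t['image'][140:290,300:470];print('moved px near jig',(cv2.absdiff(g0,g1).max(2)>50).sum())
```

```text
23.0 [565.2 209.2 327.2] [-0.4 -1.  -0.1]
handle top [553.07422274 198.06769004 232.81262092] [569.83809605 218.49505235 236.61640075] [559.9190006  206.53916    234.74409767]
bar top [[528.6, 198.4, 112.2], [542.1, 209.5, 115.7], [556.8, 220.7, 117.1]]
block ((564.3468017578125, 209.99142456054688), (90.4200439453125, 210.05397033691406), 2.1035008430480957) 99.72347882043681
red 80 [75.3 81.2]
red 100 [71.4 80.4]
red 120 [69.  77.1]
red 135 [61.6 73.9]
moved px near jig 0
```

View pics/w8.png

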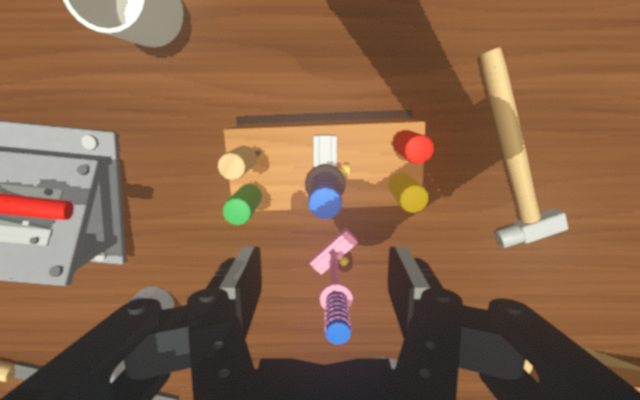

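The gauge stands upright in its hole with the bar on the block: bar top at 115.7 mm, against 115.6 mm at the start. The clamp is locked and nothing near the jig has moved, so I hand in.

```bash
python3 -c "
from bench import workorder
print(workorder.job_done())"
```

```text
the job is handed in; nothing more can be done
None
```

The job is done and handed in at about 23 s of the 64 s. No verdict is reported back.

- **Clamp:** I swung it over centre with closed fingers. On the first push joint 5 reached its limit about 10 mm short. I tilted the tool nearer to vertical and finished the push. The last top view shows the handle lying down at the locked slope. I did not measure the spindle's force on the casting.
- **Measuring:** The gauge's bar sat flat on the face (bar top 16.1 mm above it, tilt under 0.03 rad). The rod bottomed out at about 19 N and I held it there for more than a second. The depth reads about 59 mm.
- **Return:** The gauge stands released in its hole, with its bar on the block (bar top 115.7 mm, 115.6 mm at the start). Its setting there reads about 59.3 mm, against 58.5 to 58.9 mm in the bore, so it agrees to within 1 mm.
- **One small disagreement:** The handle's top measured about 3 mm nearer the robot than before. I put this down to part of it being hidden from the camera, or a tilt of about 0.02 rad, within the 0.12 rad allowed.
- **Surroundings:** The top view of the fixture area was unchanged between locking the clamp and the end. The mug and hammer looked undisturbed in the last wrist view. I did not check the can and wrench by measurement.

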